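# Lay the high chair tray: each thing onto its matching pad

### The job

Lay the high chair tray for a meal: put the egg cup upright on the middle of the small round pad, the straw cup upright on the middle of the large round pad, the spoon lengthwise along the middle of the long narrow pad, and the lunch box, lid up, squarely on the middle of the rectangular pad (spoon and box may point either way). Set each one down on its pad rather than dropping it, and leave the puree jar and the teething ring where they are.

Things in the scene. Friction and masses are not known exactly. Their poses are not given: they have to be found in the camera images.
- egg_cup: White ceramic egg cup standing upright on the tray (tray top at z = 0.016 m), 64 mm tall, about 0.09 kg: round foot 44 mm across, thin stem, open bowl 50 mm across outside with straight sides from 38 to 64 mm above the foot's underside (the place to grip). Origin at the centre of its underside, z up. 
- straw_cup: Stainless steel straw cup standing upright on the tray: cylinder 58 mm across, steel up to 86 mm, white lid up to 98 mm, a short clear straw stub up to 118 mm. About 0.2 kg; grip it on its straight side, 60 to 85 mm above its underside so that the gripper body clears the straw. Origin at the centre of its underside, z up. 
- spoon: Pale pink toddler spoon lying flat on the tray, 134 mm long and 12 mm thick throughout: handle 14 mm wide, rounded bowl end 31 mm wide. About 0.04 kg. Origin on the underside at the middle of its length, under the handle (a good place to grip, across the handle); x runs along the spoon to the bowl, whose middle is 46 mm from the origin; z up.
- lunch_box: Small closed white lunch box with a brown wooden lid and a grey drawer front with a tiny knob on one end: 110 mm (x) by 55 mm (y) by 54 mm tall, one solid piece (lid and drawer stay shut), about 0.22 kg; knob and clasp stand out up to 7 mm from the two short ends; grip it across its 55 mm width. Origin at the centre of its underside, z up. The drawer is on the -x end.
- small_round_pad: Small round grey silicone pad, 66 mm across, with a thin white outline circle 47 mm across: the egg cup's place. Fixed to the tray, flat, 3 mm thick with no rim, top face at z = 0.019 m. Origin at the centre of its underside. 
- large_round_pad: Large round grey silicone pad, 92 mm across, with a thin white outline circle 62 mm across: the straw cup's place. Fixed to the tray, flat, 3 mm thick with no rim, top face at z = 0.019 m. Origin at the centre of its underside. 
- oblong_pad: Long narrow grey silicone pad with round ends, 160 by 54 mm, with a thin white outline of the same form: the spoon's place, bowl to either end. Fixed to the tray, flat, 3 mm thick with no rim, top face at z = 0.019 m. Origin at the centre of its underside. x runs along its length.
- rectangular_pad: Rectangular grey silicone pad, 132 by 82 mm, with a thin white outline 114 by 60 mm: the lunch box's place, drawer to either end. Fixed to the tray, flat, 3 mm thick with no rim, top face at z = 0.019 m. Origin at the centre of its underside. x runs along its length.
- puree_jar: Bystander: small closed jar standing on the tray, 46 mm across and 62 mm tall, white cap and paper label. Not to be moved. Origin at the centre of its underside, z up. 
- teething_ring: Bystander: dark wooden teething ring lying flat on the tray, 68 mm across, hole 44 mm, 12 mm thick. Not to be moved. Origin at the centre of its underside, z up. 
Things that resemble listed ones, but are neither listed nor needed, are in the scene too. Leave any green look-alike of the spoon alone.

How it is judged:
By the outcome, as a careful person would: the job done as asked, in the order asked, and still so for the second after the job is handed in, with the robot touching nothing.
It also fails if it takes over 118 s, if anything falls off the work surface, if the arm or the gripper's body presses on something with over 40 N, if the wrist force passes 120 N, or if a joint passes its speed limit or range.

### The arm

A 7-joint arm with a two-finger parallel gripper is mounted at the origin on the work surface. World frame = base frame: x ahead of the robot, y to its left, z up, the work surface at z = 0. Lengths are in m, angles in rad, forces in N, time in s.
With the tool pointing down it reaches from about 0.4 to 0.875 m from the base axis. Payload 6.5 kg.
Tool frame: the origin (TCP) lies at the very end of the fingers, on their centre line; the grasp point (between the pads) lies 19 mm behind it; z points along the fingers, y is the line along which they close (so a half turn about z gives the same grasp; the last joint's range is limited). The gripper opens to 88 mm and grips with 3 to 60 N. Pads are 18 mm wide; open, the fingers measure 123 mm over their backs; the gripper's body (75 mm by 187 mm) begins 45 mm behind the grasp point.
Start: joints at [1.251, 0.536, -0.004, 1.538, 0.003, 1.067, -0.071], TCP at [0.163, -0.629, 0.209] pointing down, gripper open.
Joint ranges: [-2.7, 2.7], [-0.37, 2.16], [-1.27, 1.26], [0.24, 2.4], [-1.31, 4.45], [0.19, 1.91], [-2.76, 2.76]. Speed limits (rad/s): [2.39, 2.39, 3.14, 3.14, 3.14, 3.14, 3.14].

### API

Orientations are given as a unit quaternion [x, y, z, w].
In Python, from workcell import manip, optics gives the robot as it stands.
- The arm moves only by the tool send_rows, never from a script. Its argument "commands" is one flat list of numbers, 7 for each row, row after row: the shift along the world's x, y, z in m, then the turn, a rotation vector about the world's x, y, z in degrees, then the opening, from 0 (shut) to 1 (fully open). A call has 1 to 5 rows; each row shifts and turns the commanded pose from where the row before left it; what a row does not reach is not made up. A row lasts 1/12 s, in which the tool goes at most 41.7 mm and 7.16 degrees, less where a joint would pass 70% of its speed; a pose out of reach is approached as far as the arm can. A call is refused whole if a number of a shift passes 0.0417 or a number of a turn 7.16, either way. A call with a gripper value outside its range is refused whole. The fingers move at their own pace and stop on an object; "newtons" is the grip in N (left out, the last holds). Time passes only in rows, so rows that do not move let the fingers close. It gives the time, the measured TCP pose, the force, the opening and the grip force at its end, in the units of the state.
- manip.sense(): the state, without advancing time (a new reading comes with each control period).
- optics.camera(name): name is "scene" or "top" or "wrist"; returns the picture (400x640x3 uint8, red, green, blue); there is no depth.
- optics.camera_info(name): a dict with "camera_matrix" (3x3 intrinsics, pixels), "origin" and "attitude" of the camera in the world. Camera axes: x right, y up, looking along -z (the intrinsics and any distortion apply to the point x, -y, -z); pixel columns grow to the right and rows downward; lengths in m; the calibration is good to about 2 mm. A picture is of the moment at which its call begins: read the wrist's pose just before it. camera_info takes no time and is no camera call; for the wrist camera it gives the pose at the moment of the call.
- manip.hand_in(): hands the job in; it is judged then, once.
The state is a dict: "clock": time; "joint_positions": joint angles; "qvel": joint speeds; "joint_efforts": joint torques, N m; "ee_pos": TCP position; "eef_rot": TCP orientation; "wrist_force": force on the tool from outside, world axes, zero at the start; "moment": the same for the moment, N m; "opening": opening from 0.0 (shut) to 1.0 (fully open); "finger_force": force on a finger pad.
Only numpy, scipy, OpenCV 4.12 (cv2) and the standard library are available. Lean on these libraries where they do the work, as an engineer would, in place of code of your own. Each camera call takes 0.05 s, during which the arm holds its last target. There are 200 camera calls.

## Working session

There is one attempt and no reset: what is moved stays moved. The work goes in short steps, Python scripts to look and compute and a tool call to move; the robot and the scene stay as the last step left them, time stands still between calls to the robot, and variables do not carry over. Pictures are saved under pics/ and viewed, at most 14 in all, crops included, and the job is handed in when it is done.

Besides the shell and the picture viewer there is one more tool, called after "Request:" as a command line: name --argument value ..., lists and objects as JSON in quotes. send_rows: Moves the arm, as the interface text tells. Its arguments: {"type":"object","properties":{"commands":{"type":"array","items":{"type":"number"}},"newtons":{"type":"number"}},"required":["commands"]}

```bash
ls; mkdir -p pics; python3 - <<'E'
from workcell import manip, optics
import cv2
print(manip.sense())
for n in("scene","top"):
    im=optics.camera(n); cv2.imwrite(f"pics/{n}0.png",im[:,:,::-1]); print(n,optics.camera_info(n))
print(optics.camera_info("wrist"))
E
```

```text
pics
{'clock': 0.0, 'joint_positions': array([ 1.25078157,  0.53715927, -0.00442926,  1.53885518,  0.00260322,
        1.06728302, -0.07120651]), 'qvel': array([ 9.80383470e-04, -8.93773806e-05, -1.06454036e-03,  4.93322248e-04,
        1.30733294e-04,  3.25132220e-05, -2.69346193e-03]), 'joint_efforts': array([ 7.34897712e-04, -5.70984185e+01,  9.90521461e-01, -2.51601863e+01,
       -5.63706807e-02,  1.77149201e-02,  1.61663515e-04]), 'ee_pos': array([ 0.16302317, -0.62854778,  0.20785067]), 'eef_rot': array([ 9.91953975e-01,  1.26596170e-01, -1.72900184e-04, -8.31779807e-04]), 'wrist_force': array([-0.86982124,  0.18654674,  0.0628332 ]), 'moment': array([-0.00996578, -0.03078135, -0.04549383]), 'finger_force': 0.0, 'opening': 1.0019557389796196}
scene {'camera_matrix': array([[487.97254546,   0.        , 321.53183346],
       [  0.        , 487.97254546, 199.31617961],
       [  0.        ,   0.        ,   1.        ]]), 'origin': array([ 1.12356891, -0.18267182,  1.06792184]), 'attitude': array([0.24834599, 0.1827622 , 0.57250869, 0.75970787])}
top {'camera_matrix': array([[412.70166741,   0.        , 324.94329296],
       [  0.        , 412.70166741, 194.24038479],
       [  0.        ,   0.        ,   1.        ]]), 'origin': array([0.29847863, 0.04688859, 1.13197786]), 'attitude': array([ 0.04044391, -0.04039432, -0.69572688,  0.71602842])}
{'camera_matrix': array([[337.98623417,   0.        , 319.72961892],
       [  0.        , 337.98623417, 200.57749798],
       [  0.        ,   0.        ,   1.        ]]), 'origin': array([ 0.23181519, -0.61128415,  0.38381214]), 'attitude': array([-0.10972994,  0.08531402, -0.60578225,  0.78339564])}
```

View pics/scene0.png

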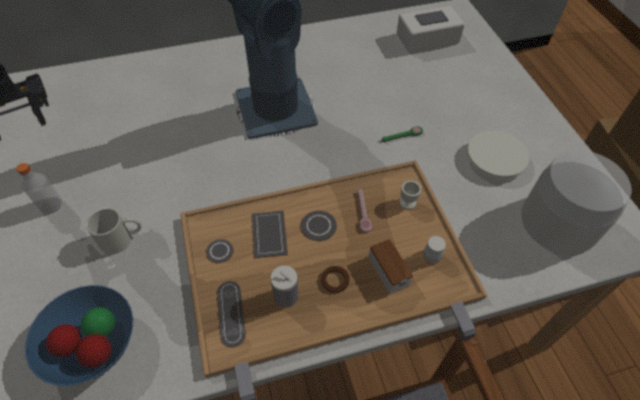

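View pics/top0.png

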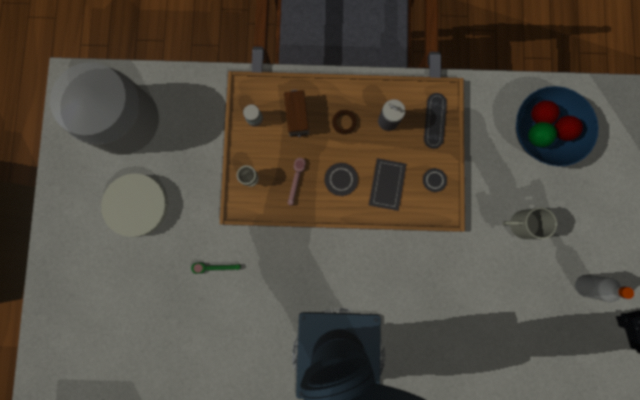

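Scene picture: egg cup (410,193), straw cup (284,285), pink spoon (364,210), lunch box (390,268), jar (435,249), ring (335,279). Pads: small (219,250), large (319,225), oblong (231,313), rectangular (269,233).

What could be confused with the things I want:
- **Egg cup:** jar (435,249) or mug (110,230). The open bowl at (410,193) is the egg cup.
- **Spoon:** the green one at (404,133). The pink one at (364,210) is right.
- **Lunch box:** the grey box at (430,28). The brown-lidded one at (390,268) is right.
- **Straw cup:** bottle (40,190) or mug. The steel one at (284,285) is right.

In the top picture these are at egg cup (247,175), straw cup (392,115), spoon (297,180), box (297,113), small pad (434,180), large pad (341,179), rectangular pad (388,185) and oblong pad (435,120).

```bash
cat > h.py <<'E'
import numpy as np, cv2
from scipy.spatial.transform import Rotation as R
from workcell import manip, optics
def ray(info,uv):
    K=np.array(info["camera_matrix"]); p=np.linalg.solve(K,[uv[0],uv[1],1.])
    return np.array(info["origin"]),R.from_quat(info["attitude"]).apply([p[0],-p[1],-p[2]])
def onz(info,uv,z):
    o,d=ray(info,uv); return o+d*(z-o[2])/d[2]
def tri(views):
    A=np.zeros((3,3));b=np.zeros(3);L=[]
    for i,uv in views:
        o,d=ray(i,uv); d=d/np.linalg.norm(d); P=np.eye(3)-np.outer(d,d); A+=P;b+=P@o;L.append((o,P))
    x=np.linalg.solve(A,b); return x,max(np.linalg.norm(P@(x-o)) for o,P in L)
def proj(info,X):
    p=R.from_quat(info["attitude"]).inv().apply(np.asarray(X,float)-info["origin"])
    q=np.c_[p[...,0],-p[...,1],-p[...,2]] if p.ndim>1 else np.array([[p[0],-p[1],-p[2]]])
    q=q@np.array(info["camera_matrix"]).T; return q[:,:2]/q[:,2:]
E
python3 - <<'E'
from h import *
s=optics.camera_info("scene");t=optics.camera_info("top")
for n,a,b in [("small",(219,250),(434,180)),("large",(319,225),(341,179)),("rect",(269,233),(388,185)),("obl",(231,313),(435,120)),("spoonbowl",(366,226),(300,163)),("ring",(335,279),(345,122)),("egg rim",(410,187),(247,174)),("jar top",(435,242),(252,113)),("box top",(390,261),(296,111)),("straw top",(284,275),(393,108))]:
    x,e=tri([(s,a),(t,b)]); print(n,x.round(3),round(e,4))
w=optics.camera_info("wrist");m=manip.sense()
T=R.from_quat(m["eef_rot"]);print("cam in tool",T.inv().apply(w["origin"]-m["ee_pos"]),(T.inv()*R.from_quat(w["attitude"])).as_matrix().round(3), "yaw tool y",T.apply([0,1,0]))
E
```

```text
small [ 0.474 -0.25   0.017] 0.0016
large [0.47  0.006 0.016] 0.0003
rect [ 0.457 -0.122  0.015] 0.0006
obl [ 0.644 -0.251  0.015] 0.0001
spoonbowl [0.51  0.12  0.023] 0.0003
ring [ 0.629 -0.     0.02 ] 0.0008
egg rim [0.465 0.249 0.084] 0.001
jar top [0.629 0.246 0.078] 0.0003
box top [0.642 0.131 0.065] 0.0013
straw top [ 0.638 -0.118  0.122] 0.0015
cam in tool [ 0.07089829  0.00022823 -0.17590233] [[ 0.     0.961  0.275]
 [ 1.    -0.    -0.001]
 [-0.001  0.275 -0.961]] yaw tool y [ 0.25113325 -0.96795126 -0.00156432]
```

Request:
send_rows --commands '[0.0225,0.033,0.009,0,0,0,1,0.0225,0.033,0.009,0,0,0,1,0.0225,0.033,0.009,0,0,0,1,0.0225,0.033,0.009,0,0,0,1,0.0225,0.033,0.009,0,0,0,1]'

```text
clock: 0.52
ee_pos: [0.2763, -0.4622, 0.2537]
eef_rot: [0.992, 0.126, -0.0, -0.0]
wrist_force: [0.8, -0.4, 0.6]
opening: 1.002
finger_force: 0.0
```

Request:
send_rows --commands '[0.0225,0.033,0.009,0,0,0,1,0.0225,0.033,0.009,0,0,0,1,0.0225,0.033,0.009,0,0,0,1,0.0225,0.033,0.009,0,0,0,1,0.0225,0.033,0.009,0,0,0,1]'

```text
clock: 0.93
ee_pos: [0.3887, -0.2973, 0.299]
eef_rot: [0.992, 0.127, -0.0, -0.0]
wrist_force: [0.6, -0.4, 0.1]
opening: 0.995
finger_force: 0.0
```

Request:
send_rows --commands '[0.0225,0.033,0,0,0,0,1,0.0225,0.033,0,0,0,0,1,0.0225,0.033,0,0,0,0,1,0.0225,0.033,0,0,0,0,1,0,0,0,0,0,0,1]'

```text
clock: 1.35
ee_pos: [0.482, -0.1587, 0.2987]
eef_rot: [0.991, 0.132, 0.001, -0.002]
wrist_force: [-0.6, 0.3, -0.0]
opening: 1.0
finger_force: 0.0
```

```bash
cat > snap.py <<'E'
import sys,pickle
from h import *
n=sys.argv[1]
m=manip.sense();i=optics.camera_info("wrist"); im=optics.camera("wrist")[:,:,::-1]
print(m["clock"],m["ee_pos"],m["qvel"].max(),m["wrist_force"],m["finger_force"],m["opening"])
cv2.imwrite(f"pics/{n}.png",im); pickle.dump((i,m),open(f"pics/{n}.pkl","wb"))
E
python3 snap.py w1
```

```text
1.35 [ 0.48199379 -0.15866291  0.29874733] 0.1190784146089093 [-0.5661137   0.2703358  -0.04108622] 0.0 1.0001409589296708
```

View pics/w1.png

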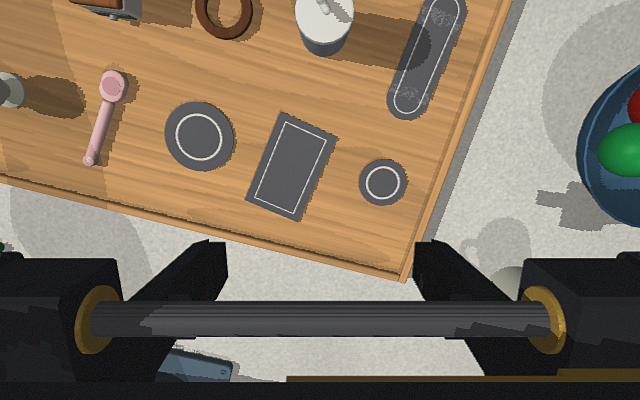

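The wrist picture shows the small pad (382,182), rectangular pad (291,166), large pad (199,136), the near part of the oblong pad (427,57), the straw cup (325,20) and the pink spoon (103,115). I'll straighten the yaw and take two more views.

Request:
send_rows --commands '[0.015,0.025,0.01,0,0,-4.8,1,0.015,0.025,0.01,0,0,-4.8,1,0.015,0.025,0.01,0,0,-4.8,1,0.015,0.025,0.01,0,0,0,1,0,0.02,0.01,0,0,0,1]'

```text
clock: 1.82
ee_pos: [0.5395, -0.046, 0.3486]
eef_rot: [1.0, 0.001, -0.0, -0.0]
wrist_force: [0.2, 1.0, 0.4]
opening: 0.999
finger_force: 0.0
```

Request:
send_rows --commands '[0,0,0,0,0,0,1,0,0,0,0,0,0,1,0,0,0,0,0,0,1]'

```text
clock: 2.07
ee_pos: [0.5375, -0.0493, 0.348]
eef_rot: [1.0, 0.0, -0.001, 0.001]
wrist_force: [-0.2, -0.9, 0.2]
opening: 1.0
finger_force: 0.0
```

```bash
python3 snap.py w2
```

```text
2.0667 [ 0.53748139 -0.04926227  0.34803712] 0.012167065814627785 [-0.1643602  -0.86624631  0.23091549] 0.0 1.0001248732796182
```

Request:
send_rows --commands '[0,0.04,0,0,0,0,1,0,0.04,0,0,0,0,1,0,0.04,0,0,0,0,1,0,0.04,0,0,0,0,1,0,0,0,0,0,0,1]'

```text
clock: 2.53
ee_pos: [0.5366, 0.1206, 0.3484]
eef_rot: [1.0, 0.006, -0.001, -0.002]
wrist_force: [-0.4, 0.6, 0.4]
opening: 0.997
finger_force: 0.0
```

Request:
send_rows --commands '[0,0,0,0,0,0,1,0,0,0,0,0,0,1,0,0,0,0,0,0,1]'

```text
clock: 2.78
ee_pos: [0.5385, 0.11, 0.3483]
eef_rot: [1.0, -0.001, -0.0, 0.001]
wrist_force: [0.5, -0.5, -0.9]
opening: 1.001
finger_force: 0.0
```

```bash
python3 snap.py w3; python3 -c "
import cv2
a=cv2.imread('pics/w2.png')[:300];b=cv2.imread('pics/w3.png')[:300];cv2.imwrite('pics/w23.png',cv2.vconcat([a,b]))"
```

```text
2.7833 [0.53847696 0.11004439 0.34829074] 0.003440479543926929 [ 0.50614534 -0.51480125 -0.88470334] 0.0 1.0008815068214254
```

View pics/w23.png

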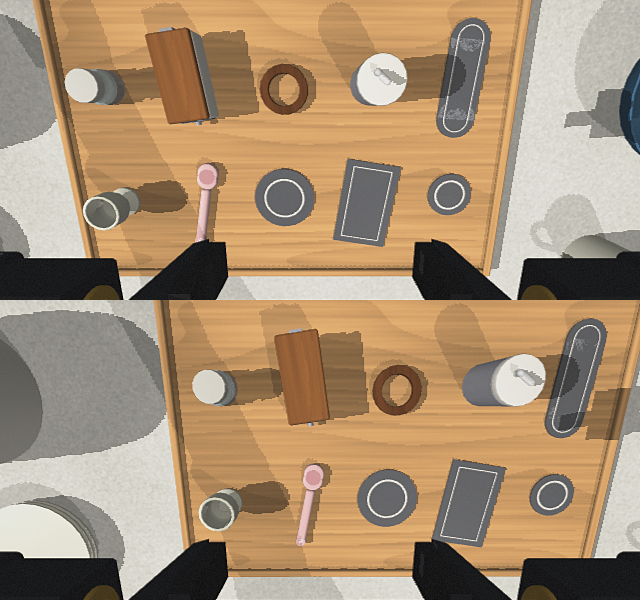

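Both wrist views show everything. In the upper one (w2): egg cup (103,210), jar (92,85), box lid (180,78), spoon (205,200), ring (286,88), straw cup lid (380,78), pads at (285,197), (367,202), (449,194) and (464,77). Next I'll sample colours to build masks and fit silhouettes.

```bash
python3 - <<'E'
import cv2
h=cv2.cvtColor(cv2.imread('pics/w2.png'),cv2.COLOR_BGR2HSV); g=cv2.cvtColor(cv2.imread('pics/w3.png'),cv2.COLOR_BGR2HSV)
for n,u,v in [("wood",330,130),("woodsh",235,70),("woodsh2",160,195),("lid",180,80),("lid2",175,45),("boxside",205,75),("ring",270,85),("pad",275,205),("line",285,178),("spoon h",205,215),("spoon b",207,178),("cup lid",375,70),("cup side",368,97),("egg rim",88,208),("egg in",103,208),("oblsh",462,77)]: print(n,h[v,u])
for n,u,v in [("lid3",300,75),("cupside3",480,82),("eggside3",235,200),("egg in3",217,212)]: print(n,g[v,u])
E
```

```text
wood [ 16 126 216]
woodsh [ 16 124 123]
woodsh2 [ 16 124 105]
lid [ 13 158 160]
lid2 [ 13 162 151]
boxside [ 17  18 101]
ring [ 16 123 139]
pad [110   8 102]
line [90  3 80]
spoon h [  1  55 208]
spoon b [179  66 211]
cup lid [ 30   5 196]
cup side [ 23  10 235]
egg rim [ 30  17 104]
egg in [ 22  24 115]
oblsh [105   7  71]
lid3 [ 12 156 152]
cupside3 [115  13 120]
eggside3 [ 30  25 101]
egg in3 [ 25  23 123]
```

```bash
cat > fit.py <<'E'
import sys,pickle
from h import *
from scipy.optimize import minimize
S=3
def ring(r,z,x=0.,y=0.,n=48):
    a=np.linspace(0,2*np.pi,n,endpoint=False); return np.c_[x+r*np.cos(a),y+r*np.sin(a),np.full(n,z)]
def boxp(l,w,z0,z1): return np.array([[sx*l/2,sy*w/2,z] for sx in(-1,1) for sy in(-1,1) for z in(z0,z1)])
cap=lambda L,w,t:np.vstack([ring(w/2,z,s*(L-w)/2) for z in(0,t) for s in(-1,1)])
M={"egg":[np.vstack([ring(.022,0),ring(.022,.004)]),np.vstack([ring(.006,.004),ring(.006,.038)]),np.vstack([ring(.025,.038),ring(.025,.064)])],
"straw":[np.vstack([ring(.029,0),ring(.029,.098)])],
"spoon":[np.vstack([cap(.134-.031+.0155,.014,.012)-[.00775,0,0]]),np.vstack([ring(.0155,z,.067-.021) for z in(0,.012)]+[ring(.008,z,.059) for z in(0,.012)])],
"box":[boxp(.11,.055,0,.054)],
"small":[np.vstack([ring(.033,0),ring(.033,.003)])],"large":[np.vstack([ring(.046,0),ring(.046,.003)])],
"obl":[cap(.16,.054,.003)],"rect":[boxp(.132,.082,0,.003)],
"jar":[np.vstack([ring(.023,0),ring(.023,.062)])]}
def pts(n,p): 
    Rz=R.from_euler("z",p[3]); return [Rz.apply(q)+p[:3] for q in M[n]]
def mask(im,n):
    h=cv2.cvtColor(im,cv2.COLOR_BGR2HSV).astype(int);H,s,v=h[...,0],h[...,1],h[...,2]
    sp=((H<8)|(H>172))&(s>30)&(s<110)
    if n=="spoon": return sp
    g=(s<60)&~sp
    return g|((s>142)&(H<15)) if n=="box" else g
def fit(n,p0,views,zfree=True,verbose=True):
    D=[]
    for v in views:
        i,_=pickle.load(open(f"pics/{v}.pkl","rb")); im=cv2.imread(f"pics/{v}.png")
        uv=np.vstack([proj(i,q) for q in pts(n,p0)]); m=9
        x0,y0=np.maximum(np.floor(uv.min(0)).astype(int)-m,0);x1,y1=np.ceil(uv.max(0)).astype(int)+m;x1=min(x1,640);y1=min(y1,400)
        k=mask(im,n)[y0:y1,x0:x1].astype(np.uint8)
        _,lab,st,cen=cv2.connectedComponentsWithStats(k); j=1+np.argmax(st[1:,4]); k=(lab==j).astype(np.uint8)
        k=cv2.morphologyEx(k,cv2.MORPH_CLOSE,np.ones((5,5),np.uint8))
        D.append((i,x0,y0,cv2.resize(k.astype(np.float32),None,fx=S,fy=S,interpolation=cv2.INTER_LINEAR)>.5))
    def cost(d):
        p=np.array(p0)+np.array([d[0],d[1],d[2] if zfree else 0,d[3]*10])/100; c=0
        for i,x0,y0,k in D:
            r=np.zeros(k.shape,np.uint8)
            for q in pts(n,p):
                uv=((proj(i,q)-[x0,y0]+.5)*S-.5)
                cv2.fillConvexPoly(r,np.round(cv2.convexHull(uv.astype(np.float32))*16).astype(np.int32),1,shift=4)
            r=r>0; c+=1-(r&k).sum()/(r|k).sum()
        return c/len(D)
    best=None
    for z in (0,.5,-.5):
        s=np.vstack([[0,0,z,0]]+[np.eye(4)[a]*.8+[0,0,z,0] for a in range(4)])
        o=minimize(cost,[0,0,z,0],method="Nelder-Mead",options=dict(initial_simplex=s,xatol=5e-3,fatol=1e-5,maxiter=300))
        if best is None or o.fun<best.fun:best=o
    d=best.x; p=np.array(p0)+np.array([d[0],d[1],d[2] if zfree else 0,d[3]*10])/100
    if verbose: print(n,p[:3].round(4),"yaw deg",np.degrees(p[3]).round(1),"1-IoU",round(best.fun,3))
    return p
E
python3 - <<'E'
from fit import *
G={"small":(.474,-.25,.016,0,"w1 w2 w3"),"large":(.47,.006,.016,0,"w1 w2 w3"),"rect":(.457,-.122,.016,-.13,"w1 w2 w3"),"obl":(.644,-.251,.016,-.1,"w2 w3"),
"egg":(.465,.249,.016,0,"w2 w3"),"straw":(.638,-.118,.016,0,"w2 w3"),"spoon":(.465,.127,.016,-.1,"w1 w3"),"box":(.642,.131,.016,.1,"w2 w3"),"jar":(.629,.246,.016,0,"w2 w3")}
for n,g in G.items():
    fit(n,g[:4],g[4].split()); fit(n,g[:4],g[4].split(),False)
E
```

```text
small [ 0.473  -0.2509  0.0151] yaw deg 2.3 1-IoU 0.029
small [ 0.4731 -0.2506  0.016 ] yaw deg -2.7 1-IoU 0.031
large [0.4674 0.0051 0.0148] yaw deg 0.9 1-IoU 0.02
large [0.4678 0.0048 0.016 ] yaw deg 3.2 1-IoU 0.022
rect [ 0.4573 -0.1219  0.015 ] yaw deg -9.0 1-IoU 0.045
rect [ 0.4576 -0.1218  0.016 ] yaw deg -8.9 1-IoU 0.047
obl [ 0.6407 -0.253   0.0139] yaw deg -4.9 1-IoU 0.023
obl [ 0.6405 -0.2517  0.016 ] yaw deg -5.1 1-IoU 0.027
egg [0.4619 0.2537 0.0129] yaw deg 2.4 1-IoU 0.038
egg [0.4627 0.2523 0.016 ] yaw deg -2.0 1-IoU 0.047
straw [ 0.6355 -0.1224  0.0118] yaw deg 9.3 1-IoU 0.036
straw [ 0.6349 -0.121   0.016 ] yaw deg -0.1 1-IoU 0.047
spoon [0.4582 0.1287 0.0148] yaw deg -11.0 1-IoU 0.128
spoon [0.4583 0.1284 0.016 ] yaw deg -11.1 1-IoU 0.13
box [0.6406 0.1317 0.0108] yaw deg 8.5 1-IoU 0.047
box [0.64   0.1311 0.016 ] yaw deg 8.4 1-IoU 0.058
jar [0.6306 0.2525 0.0047] yaw deg 3.6 1-IoU 0.106
jar [0.6298 0.246  0.016 ] yaw deg -1.0 1-IoU 0.128
```

```bash
python3 -c "
import cv2
a=cv2.imread('pics/w3.png');f=lambda c:cv2.resize(c,(300,300),interpolation=cv2.INTER_CUBIC)
cv2.imwrite('pics/crop.png',cv2.vconcat([cv2.hconcat([f(a[160:260,170:270]),f(a[155:255,260:360])]),cv2.hconcat([f(a[25:145,240:360]),f(a[20:140,450:570])])]))"
```

```text
(no output)
```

View pics/crop.png

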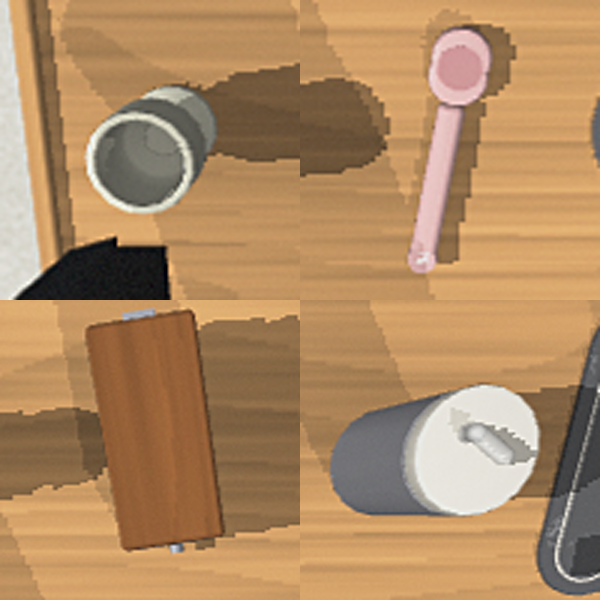

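Request:
send_rows --commands '[-0.0109,0.0203,-0.0283,0,0,0,1,-0.0109,0.0203,-0.0283,0,0,0,1,-0.0109,0.0203,-0.0283,0,0,0,1,-0.0109,0.0203,-0.0283,0,0,0,1,-0.0109,0.0203,-0.0283,0,0,0,1]' --newtons 15

```text
clock: 3.25
ee_pos: [0.4838, 0.2133, 0.2061]
eef_rot: [1.0, -0.0, 0.0, 0.0]
wrist_force: [-0.4, 0.1, 1.2]
opening: 1.0
finger_force: 0.0
```

Request:
send_rows --commands '[-0.0109,0.0203,-0.0283,0,0,0,1,-0.0109,0.0203,-0.0283,0,0,0,1,0,0,0,0,0,0,1,0,0,0,0,0,0,1,0,0,0,0,0,0,1]'

```text
clock: 3.67
ee_pos: [0.4632, 0.2536, 0.1511]
eef_rot: [1.0, 0.0, 0.0, 0.0]
wrist_force: [0.1, 0.3, 0.2]
opening: 1.004
finger_force: 0.0
```

The crop confirms the choices: an open white egg cup, a pink spoon, a wooden-lidded box with a knob, and a steel cup with a straw stub. Now down onto the egg cup.

Request:
send_rows --commands '[0,-0.0012,-0.03,0,0,0,1,0,0,-0.03,0,0,0,1,0,0,-0.025,0,0,0,1,0,0,-0.017,0,0,0,1,0,0,0,0,0,0,1]'

```text
clock: 4.08
ee_pos: [0.462, 0.2509, 0.0468]
eef_rot: [1.0, -0.0, -0.001, 0.001]
wrist_force: [0.1, -0.5, 0.6]
opening: 0.999
finger_force: 0.0
```

Request:
send_rows --commands '[0,0,0,0,0,0,0.65,0,0,0,0,0,0,0.4,0,0,0,0,0,0,0.4,0,0,0,0,0,0,0.4,0,0,0,0,0,0,0.4]'

```text
clock: 4.5
ee_pos: [0.4627, 0.254, 0.0497]
eef_rot: [1.0, 0.001, 0.001, -0.0]
wrist_force: [0.0, -0.6, -0.1]
opening: 0.644
finger_force: 0.0
```

Request:
send_rows --commands '[0,0,0,0,0,0,0.4,0,0,0,0,0,0,0.4,0,0,0,0,0,0,0.4]'

```text
clock: 4.75
ee_pos: [0.4632, 0.2542, 0.0498]
eef_rot: [1.0, 0.001, 0.001, -0.0]
wrist_force: [0.5, -2.5, 8.2]
opening: 0.421
finger_force: 4.7
```

```bash
python3 snap.py g1
```

```text
4.75 [0.46317874 0.25421455 0.04984024] 0.004999572252073631 [ 0.474931   -2.53545472  8.20570939] 4.702543543646707 0.4208449806080705
```

View pics/g1.png

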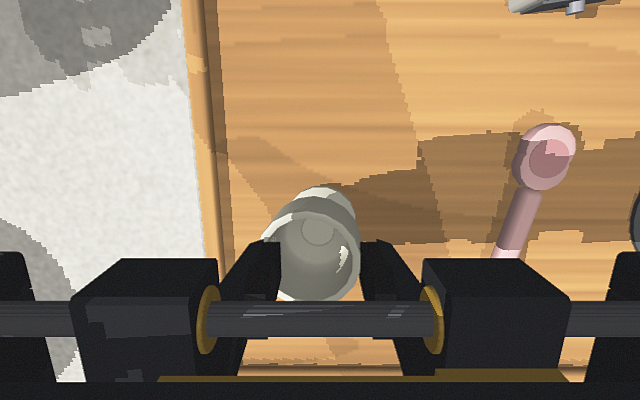

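```bash
python3 - <<'E'
from fit import *
i,m=pickle.load(open("pics/g1.pkl","rb")); im=cv2.imread("pics/g1.png")
for (x,y,c) in [(.4627,.2523,(0,0,255)),(.4627,.2545,(0,255,0))]:
    for r,z in((.025,.064),(.025,.038),(.022,.0)):
        cv2.polylines(im,[np.round(proj(i,ring(r,z+.016,x,y))*16).astype(int)],True,c,1,shift=4)
T=R.from_quat(m["eef_rot"])
for o in(.0185,-.0185,.025,-.025):
  for z in(0,-.019): print(o,z,proj(i,m["ee_pos"]+T.apply([0,o,z])).round(0))
cv2.imwrite("pics/g1o.png",cv2.resize(im[150:350,200:460],None,fx=3,fy=3))
E
```

```text
0.0185 0 [[352. 236.]]
0.0185 -0.019 [[356. 250.]]
-0.0185 0 [[286. 236.]]
-0.0185 -0.019 [[282. 250.]]
0.025 0 [[364. 236.]]
0.025 -0.019 [[369. 250.]]
-0.025 0 [[274. 236.]]
-0.025 -0.019 [[270. 250.]]
```

View pics/g1o.png

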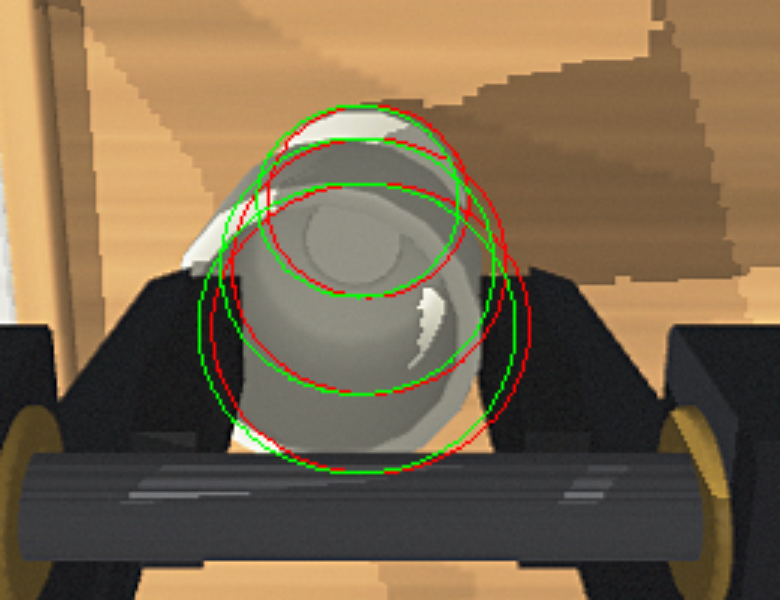

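The opening of 37 mm doesn't match a 50 mm bowl, so I'll check the grasp from the fixed cameras before lifting.

```bash
python3 - <<'E'
from fit import *
o=[]
for n,(u,v) in (("scene",(410,185)),("top",(247,172))):
    im=optics.camera(n)[:,:,::-1].copy(); i=optics.camera_info(n); m=manip.sense(); s=8
    x0,y0=u-22,v-34
    c=cv2.resize(im[y0:y0+68,x0:x0+46],None,fx=s,fy=s,interpolation=cv2.INTER_CUBIC)
    P=lambda X:tuple(int(a) for a in ((proj(i,X)[0]-[x0,y0]+.5)*s))
    cv2.circle(c,P(m["ee_pos"]),3,(0,0,255),-1)
    cv2.circle(c,P(m["ee_pos"]+[0,0,.019]),3,(255,0,0),-1)
    for y in(-.0185,.0185): cv2.circle(c,P(m["ee_pos"]+[0,y,0.]),3,(0,255,255),-1)
    o.append(c)
print(m["ee_pos"],m["opening"],m["finger_force"],m["wrist_force"],m["moment"],m["clock"])
cv2.imwrite("pics/chk.png",cv2.hconcat(o))
E
```

```text
[0.46299507 0.25379787 0.04960223] 0.4036839490772697 4.467657993632201 [-0.49032729 -1.91659165  7.59569176] [-0.35971808 -0.0474467  -0.03791412] 4.9
```

View pics/chk.png

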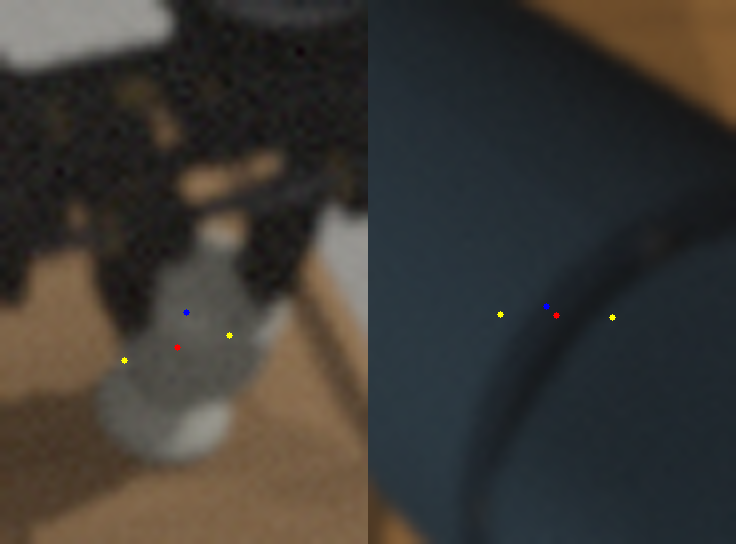

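The picture explains it. Seen by the wrist camera, the finger ends are about 29 mm short of the reported TCP. The fingers also closed over the cup's rim with 8 N upward, which puts the finger ends near z = 0.080 at ee z = 0.050. I'll open, lift, and look at where the cup stands now.

Request:
send_rows --commands '[0,0,0.01,0,0,0,0.42,0,0,0.015,0,0,0,0.6,0,0,0.03,0,0,0,1,0,0,0.03,0,0,0,1,0,0,0.03,0,0,0,1]'

```text
clock: 5.32
ee_pos: [0.4613, 0.2538, 0.1653]
eef_rot: [1.0, 0.002, -0.0, -0.0]
wrist_force: [0.6, 0.1, -0.5]
opening: 0.697
finger_force: 0.0
```

Request:
send_rows --commands '[0,-0.02,0.03,0,0,0,1,0,-0.02,0.03,0,0,0,1,0,0,0,0,0,0,1,0,0,0,0,0,0,1]'

```text
clock: 5.65
ee_pos: [0.463, 0.2133, 0.2255]
eef_rot: [1.0, 0.0, 0.002, -0.0]
wrist_force: [0.2, 0.5, 0.2]
opening: 0.993
finger_force: 0.0
```

```bash
python3 snap.py w4; python3 - <<'E'
from fit import *
p=fit("egg",(.4627,.2523,.016,0),["w4"],False)
i,m=pickle.load(open("pics/w4.pkl","rb")); im=cv2.imread("pics/w4.png")
for r,z in((.025,.064),(.022,.0)): cv2.polylines(im,[np.round(proj(i,ring(r,z+.016,p[0],p[1]))*16).astype(int)],True,(0,0,255),1,shift=4)
cv2.imwrite("pics/w4o.png",cv2.resize(im[60:300,80:420],None,fx=2,fy=2))
E
```

```text
5.65 [0.46297164 0.21326503 0.22548926] 0.04936811241273307 [0.16928856 0.46368036 0.1900797 ] 0.0 0.9933396911596309
egg [0.4631 0.2525 0.016 ] yaw deg 0.0 1-IoU 0.041
```

View pics/w4o.png

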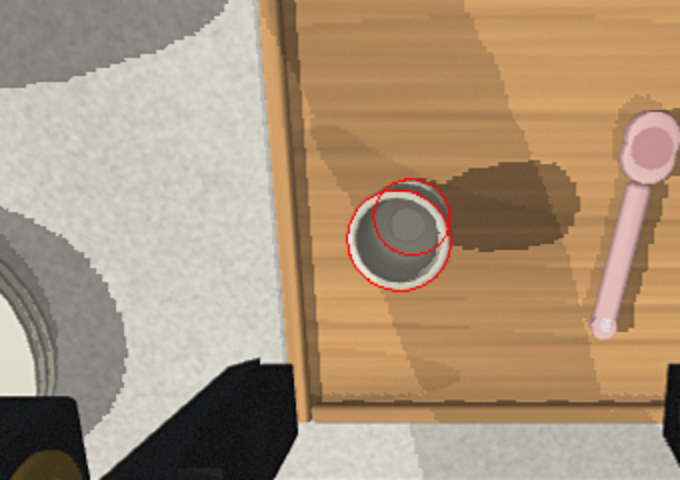

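The egg cup stands upright and unmoved at (0.463, 0.2525), with the tray wall near y = 0.316. I'll descend with the 29 mm correction and the gripper part-open, watching the force.

Request:
send_rows --commands '[0,0.013,-0.03,0,0,0,0.75,0,0.013,-0.03,0,0,0,0.75,0,0.013,-0.03,0,0,0,0.75,0,0,-0.025,0,0,0,0.75,0,0,0,0,0,0,0.75]'

```text
clock: 6.12
ee_pos: [0.4569, 0.2522, 0.1029]
eef_rot: [1.0, 0.003, -0.005, 0.002]
wrist_force: [-0.6, -1.2, -0.2]
opening: 0.75
finger_force: 0.0
```

Request:
send_rows --commands '[0,0,-0.025,0,0,0,0.75,0,0,-0.02,0,0,0,0.75,0,0,-0.015,0,0,0,0.75,0,0,0,0,0,0,0.75,0,0,0,0,0,0,0.75]'

```text
clock: 6.53
ee_pos: [0.4613, 0.2528, 0.0487]
eef_rot: [1.0, 0.002, -0.001, 0.0]
wrist_force: [0.0, 0.4, 0.4]
opening: 0.749
finger_force: 0.0
```

Request:
send_rows --commands '[0.001,0,-0.01,0,0,0,0.75,0,0,-0.008,0,0,0,0.75,0,0,0,0,0,0,0.75]'

```text
clock: 6.78
ee_pos: [0.4625, 0.2523, 0.0298]
eef_rot: [1.0, 0.001, -0.0, 0.0]
wrist_force: [-0.5, -0.4, 0.1]
opening: 0.749
finger_force: 0.0
```

Request:
send_rows --commands '[0,0,-0.006,0,0,0,0.75,0,0,-0.005,0,0,0,0.75,0,0,0,0,0,0,0.75]'

```text
clock: 7.03
ee_pos: [0.4624, 0.2524, 0.0188]
eef_rot: [1.0, 0.001, -0.001, 0.0]
wrist_force: [0.1, -0.0, 0.9]
opening: 0.751
finger_force: 0.0
```

Request:
send_rows --commands '[0,0,0,0,0,0,0.5,0,0,0,0,0,0,0.5,0,0,0,0,0,0,0.5,0,0,0,0,0,0,0.5]'

```text
clock: 7.37
ee_pos: [0.4631, 0.2529, 0.0199]
eef_rot: [1.0, 0.001, 0.0, -0.0]
wrist_force: [-0.3, 0.1, 0.4]
opening: 0.516
finger_force: 14.9
```

Request:
send_rows --commands '[0,0,0,0,0,0,0.4,0,0,0,0,0,0,0.4,0,0,0,0,0,0,0.4,0,0,0,0,0,0,0.4]'

```text
clock: 7.7
ee_pos: [0.4631, 0.2529, 0.0198]
eef_rot: [1.0, 0.001, 0.0, -0.0]
wrist_force: [-0.3, 0.2, 2.0]
opening: 0.514
finger_force: 14.9
```

Gripped firmly at 15 N, and contact confirms the corrected finger length. Lift and carry to the small pad.

Request:
send_rows --commands '[0,0,0.01,0,0,0,0.4,0,0,0.02,0,0,0,0.4,0,0,0.03,0,0,0,0.4,0,0,0.03,0,0,0,0.4,0,-0.02,0.01,0,0,0,0.4]'

```text
clock: 8.12
ee_pos: [0.4643, 0.2379, 0.1243]
eef_rot: [1.0, 0.004, 0.003, -0.003]
wrist_force: [0.2, 0.3, -0.1]
opening: 0.514
finger_force: 14.9
```

Request:
send_rows --commands '[0.002,-0.035,0,0,0,0,0.4,0.002,-0.035,0,0,0,0,0.4,0.002,-0.035,0,0,0,0,0.4,0.002,-0.035,0,0,0,0,0.4,0.002,-0.035,0,0,0,0,0.4]'

```text
clock: 8.53
ee_pos: [0.4725, 0.0559, 0.1202]
eef_rot: [1.0, 0.001, 0.0, 0.0]
wrist_force: [0.6, 0.4, -1.0]
opening: 0.511
finger_force: 14.9
```

Request:
send_rows --commands '[0,-0.035,0,0,0,0,0.4,0,-0.035,0,0,0,0,0.4,0,-0.035,0,0,0,0,0.4,0,-0.035,0,0,0,0,0.4,0,-0.035,0,0,0,0,0.4]'

```text
clock: 8.95
ee_pos: [0.4723, -0.1191, 0.1202]
eef_rot: [1.0, 0.001, -0.0, 0.0]
wrist_force: [1.5, -0.2, -1.0]
opening: 0.516
finger_force: 14.9
```

Request:
send_rows --commands '[0,-0.035,0,0,0,0,0.4,0,-0.035,0,0,0,0,0.4,0,-0.035,0,0,0,0,0.4,0,-0.028,0,0,0,0,0.4,0,0,0,0,0,0,0.4]'

```text
clock: 9.37
ee_pos: [0.4714, -0.2577, 0.12]
eef_rot: [1.0, -0.003, -0.0, 0.002]
wrist_force: [0.0, -0.7, -1.0]
opening: 0.514
finger_force: 14.9
```

Request:
send_rows --commands '[0,0,-0.02,0,0,0,0.4,0,0,-0.015,0,0,0,0.4,0,0,0,0,0,0,0.4,0,0,0,0,0,0,0.4]'

```text
clock: 9.7
ee_pos: [0.4723, -0.2495, 0.0846]
eef_rot: [1.0, 0.002, -0.001, -0.0]
wrist_force: [0.4, 1.1, -1.4]
opening: 0.511
finger_force: 14.9
```

```bash
python3 snap.py w5; python3 - <<'E'
from fit import *
i,m=pickle.load(open("pics/w5.pkl","rb"));print(m["eef_rot"]); im=cv2.imread("pics/w5.png")
x,y=m["ee_pos"][:2];dz=m["ee_pos"][2]-.0198
for r,z in((.025,.080),(.022,.016)): cv2.polylines(im,[np.round(proj(i,ring(r,z+dz,x,y))*16).astype(int)],True,(0,0,255),1,shift=4)
cv2.polylines(im,[np.round(proj(i,ring(.033,.019,.4731,-.2506))*16).astype(int)],True,(0,255,0),1,shift=4)
cv2.imwrite("pics/w5o.png",cv2.resize(im[100:340,180:460],None,fx=2,fy=2))
E
```

```text
9.7 [ 0.47227345 -0.2495068   0.08456109] 0.001580259876918525 [ 0.38948061  1.08772398 -1.3509832 ] 14.94230615971901 0.5109184136256654
[ 9.99998369e-01  1.54585357e-03 -7.89472241e-04 -4.99829670e-04]
```

View pics/w5o.png

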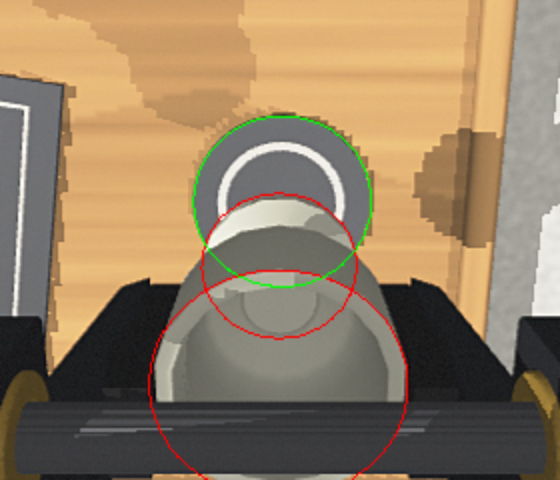

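Cup and pad match the model overlay. Lower it gently.

Request:
send_rows --commands '[0.0008,-0.001,-0.02,0,0,0,0.4,0,0,-0.02,0,0,0,0.4,0,0,-0.014,0,0,0,0.4,0,0,-0.004,0,0,0,0.4,0,0,0,0,0,0,0.4]'

```text
clock: 10.17
ee_pos: [0.4737, -0.251, 0.0268]
eef_rot: [1.0, 0.001, -0.0, -0.0]
wrist_force: [-0.1, -0.2, -0.8]
opening: 0.51
finger_force: 14.9
```

Request:
send_rows --commands '[0,0,-0.002,0,0,0,0.4,0,0,0,0,0,0,0.4,0,0,0,0,0,0,0.4]'

```text
clock: 10.42
ee_pos: [0.4744, -0.2516, 0.0256]
eef_rot: [1.0, 0.001, 0.001, 0.0]
wrist_force: [0.6, 0.2, -0.8]
opening: 0.514
finger_force: 14.9
```

Request:
send_rows --commands '[0,0,-0.0012,0,0,0,0.4,0,0,0,0,0,0,0.4,0,0,0,0,0,0,0.4]'

```text
clock: 10.67
ee_pos: [0.4738, -0.2514, 0.0236]
eef_rot: [1.0, 0.001, 0.0, 0.0]
wrist_force: [-0.6, 1.0, -1.0]
opening: 0.514
finger_force: 14.9
```

Request:
send_rows --commands '[-0.0007,0.0007,-0.001,0,0,0,0.4,0,0,0,0,0,0,0.4,0,0,0,0,0,0,0.4]'

```text
clock: 10.92
ee_pos: [0.4734, -0.2509, 0.0228]
eef_rot: [1.0, 0.001, 0.0, 0.0]
wrist_force: [0.7, -0.4, 3.9]
opening: 0.512
finger_force: 14.9
```

Request:
send_rows --commands '[0,0,-0.001,0,0,0,0.4,0,0,0,0,0,0,0.4,0,0,0,0,0,0,0.4]'

```text
clock: 11.17
ee_pos: [0.4736, -0.2509, 0.0225]
eef_rot: [1.0, 0.001, 0.0, 0.0]
wrist_force: [-2.4, -0.1, 11.7]
opening: 0.517
finger_force: 15.0
```

Seated, with the contact force showing. Release, retreat, and go towards the straw cup.

Request:
send_rows --commands '[0,0,0.0005,0,0,0,0.6,0,0,0,0,0,0,0.7,0,0,0,0,0,0,0.75,0,0,0,0,0,0,0.75,0,0,0.01,0,0,0,0.75]'

```text
clock: 11.58
ee_pos: [0.4716, -0.2498, 0.0306]
eef_rot: [1.0, 0.001, -0.002, -0.001]
wrist_force: [-0.4, -0.1, -0.4]
opening: 0.748
finger_force: 0.0
```

Request:
send_rows --commands '[0,0,0.025,0,0,0,0.75,0,0,0.035,0,0,0,0.8,0,0,0.035,0,0,0,1,0,0,0.035,0,0,0,1,0,0,0.035,0,0,0,1]'

```text
clock: 12.0
ee_pos: [0.4726, -0.2503, 0.1992]
eef_rot: [1.0, 0.001, 0.0, -0.0]
wrist_force: [0.7, -0.2, 0.4]
opening: 0.985
finger_force: 0.0
```

Request:
send_rows --commands '[0.025,0.03,0,0,0,0,1,0.025,0.03,0,0,0,0,1,0.025,0.03,0,0,0,0,1,0.02,0.03,0,0,0,0,1,0,0.01,0,0,0,0,1]'

```text
clock: 12.42
ee_pos: [0.5715, -0.1137, 0.198]
eef_rot: [1.0, 0.005, 0.002, -0.002]
wrist_force: [0.1, 0.3, 0.6]
opening: 1.002
finger_force: 0.0
```

Request:
send_rows --commands '[0,0,0,0,0,0,1,0,0,0,0,0,0,1,0,0,0,0,0,0,1]'

```text
clock: 12.67
ee_pos: [0.567, -0.1228, 0.1969]
eef_rot: [1.0, 0.0, -0.0, 0.001]
wrist_force: [-0.8, -0.9, 0.3]
opening: 0.997
finger_force: 0.0
```

```bash
python3 snap.py w6; python3 - <<'E'
from fit import *
fit("straw",(.635,-.121,.016,0),["w6"],False);fit("straw",(.635,-.121,.016,0),["w2","w3","w6"],False)
fit("egg",(.4731,-.2506,.019,0),["w6"],False)
fit("small",(.4731,-.2506,.016,0),["w6"],False)
E
```

```text
12.6667 [ 0.56701066 -0.12281742  0.19691878] 0.013543894116913693 [-0.78349025 -0.88067909  0.31468547] 0.0 0.9973538672414476
straw [ 0.6352 -0.1212  0.016 ] yaw deg 1.4 1-IoU 0.049
straw [ 0.635  -0.1211  0.016 ] yaw deg 2.7 1-IoU 0.047
egg [ 0.4696 -0.2535  0.019 ] yaw deg 0.3 1-IoU 0.437
small [ 0.4723 -0.2511  0.016 ] yaw deg 2.8 1-IoU 0.258
```

View pics/w6.png

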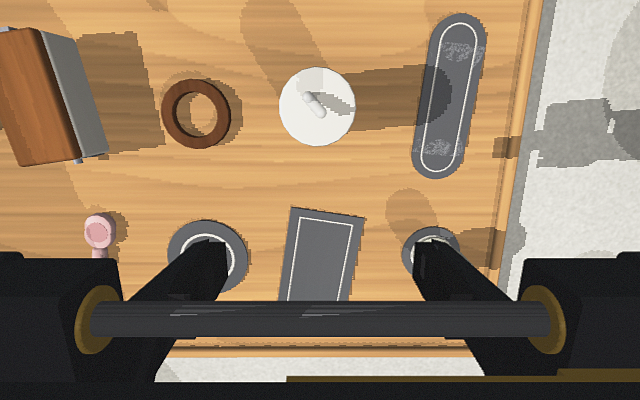

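The straw cup is at (0.635, −0.121), pixel (316,106), and a finger hides the egg cup here. Grasp the straw cup 80 mm up.

Request:
send_rows --commands '[0.034,0.0009,0,0,0,0,1,0.034,0.0009,0,0,0,0,1,0,0,0,0,0,0,1,0,0,0,0,0,0,1,0,0,0,0,0,0,1]' --newtons 25

```text
clock: 13.13
ee_pos: [0.635, -0.1203, 0.1966]
eef_rot: [1.0, 0.0, -0.001, 0.0]
wrist_force: [0.2, -0.2, -0.0]
opening: 0.998
finger_force: 0.0
```

Request:
send_rows --commands '[0,0,-0.03,0,0,0,1,0,0,-0.03,0,0,0,1,0,0,-0.03,0,0,0,1,0,0,0,0,0,0,1]'

```text
clock: 13.47
ee_pos: [0.6303, -0.1197, 0.1015]
eef_rot: [1.0, 0.001, -0.005, -0.0]
wrist_force: [-1.5, -0.3, 0.1]
opening: 1.0
finger_force: 0.0
```

Request:
send_rows --commands '[0,0,-0.025,0,0,0,1,0,0,-0.02,0,0,0,1,0,0,-0.013,0,0,0,1,0,0,0,0,0,0,1,0,0,0,0,0,0,1]'

```text
clock: 13.88
ee_pos: [0.636, -0.1192, 0.0498]
eef_rot: [1.0, 0.001, 0.0, 0.0]
wrist_force: [0.7, -0.9, 0.7]
opening: 1.004
finger_force: 0.0
```

Request:
send_rows --commands '[0,0,0,0,0,0,0.8,0,0,0,0,0,0,0.5,0,0,0,0,0,0,0.5,0,0,0,0,0,0,0.5,0,0,0,0,0,0,0.5]'

```text
clock: 14.3
ee_pos: [0.6364, -0.1192, 0.0495]
eef_rot: [1.0, 0.001, 0.0, 0.0]
wrist_force: [0.6, 0.3, 1.9]
opening: 0.646
finger_force: 25.0
```

Request:
send_rows --commands '[0,0,0,0,0,0,0.5,0,0,0,0,0,0,0.5,0,0,0,0,0,0,0.5]'

```text
clock: 14.55
ee_pos: [0.6365, -0.1192, 0.0495]
eef_rot: [1.0, 0.001, 0.0, 0.0]
wrist_force: [0.1, -1.4, 5.5]
opening: 0.653
finger_force: 25.0
```

Request:
send_rows --commands '[0,0,0.01,0,0,0,0.5,0,0,0.02,0,0,0,0.5,0,0,0.02,0,0,0,0.5,0,0,0.02,0,0,0,0.5,0,0,0,0,0,0,0.5]'

```text
clock: 14.97
ee_pos: [0.6384, -0.1184, 0.123]
eef_rot: [1.0, 0.001, 0.003, 0.0]
wrist_force: [1.2, 0.1, -0.5]
opening: 0.648
finger_force: 25.0
```

Request:
send_rows --commands '[-0.021,0.0157,0,0,0,0,0.5,-0.021,0.0157,0,0,0,0,0.5,-0.021,0.0157,0,0,0,0,0.5,-0.021,0.0157,0,0,0,0,0.5,-0.021,0.0157,0,0,0,0,0.5]'

```text
clock: 15.38
ee_pos: [0.529, -0.0394, 0.1181]
eef_rot: [1.0, 0.001, -0.001, -0.0]
wrist_force: [0.3, -0.5, -1.5]
opening: 0.652
finger_force: 25.0
```

Request:
send_rows --commands '[-0.021,0.0157,0,0,0,0,0.5,-0.021,0.0157,0,0,0,0,0.5,-0.0205,0.0158,0,0,0,0,0.5,0,0,0,0,0,0,0.5,0,0,0,0,0,0,0.5]'

```text
clock: 15.8
ee_pos: [0.467, 0.0078, 0.1185]
eef_rot: [1.0, 0.002, -0.001, 0.0]
wrist_force: [-0.2, -0.2, -1.9]
opening: 0.655
finger_force: 25.0
```

Request:
send_rows --commands '[0,0,-0.025,0,0,0,0.5,0,0,-0.02,0,0,0,0.5,0,0,0,0,0,0,0.5,0,0,0,0,0,0,0.5]'

```text
clock: 16.13
ee_pos: [0.4681, 0.0065, 0.0732]
eef_rot: [1.0, 0.001, -0.001, -0.0]
wrist_force: [-0.3, 0.3, -1.9]
opening: 0.652
finger_force: 25.0
```

```bash
python3 snap.py w7; python3 - <<'E'
from fit import *
i,m=pickle.load(open("pics/w7.pkl","rb"));print(m["eef_rot"].round(4))
fit("large",(.4678,.0048,.016,0),["w7"],False)
e=m["ee_pos"];fit("straw",(e[0]-.0015,e[1],e[2]-.0495+.016,0),["w7"],False)
E
```

```text
16.1333 [0.46810694 0.00652399 0.07323965] 0.008175474121905663 [-0.28074766  0.31913515 -1.90896354] 24.975811312906444 0.6519598724495627
[ 1.      0.001  -0.0012 -0.    ]
large [0.4674 0.0053 0.016 ] yaw deg -2.9 1-IoU 0.205
straw [0.4694 0.0062 0.0397] yaw deg -0.9 1-IoU 0.217
```

Request:
send_rows --commands '[0.0005,0,-0.01,0,0,0,0.5,0,0,-0.007,0,0,0,0.5,0,0,-0.002,0,0,0,0.5,0,0,0,0,0,0,0.5,0,0,0,0,0,0,0.5]'

```text
clock: 16.6
ee_pos: [0.469, 0.007, 0.0549]
eef_rot: [1.0, 0.001, -0.0, 0.0]
wrist_force: [0.3, -0.7, -1.9]
opening: 0.652
finger_force: 25.0
```

Request:
send_rows --commands '[0,0,-0.001,0,0,0,0.5,0,0,0,0,0,0,0.5,0,0,0,0,0,0,0.5]'

```text
clock: 16.85
ee_pos: [0.4691, 0.0069, 0.0541]
eef_rot: [1.0, 0.001, 0.0, 0.0]
wrist_force: [-0.7, -0.0, -1.8]
opening: 0.651
finger_force: 25.0
```

Request:
send_rows --commands '[0,0,-0.001,0,0,0,0.5,0,0,0,0,0,0,0.5,0,0,0,0,0,0,0.5]'

```text
clock: 17.1
ee_pos: [0.469, 0.0069, 0.0529]
eef_rot: [1.0, 0.001, -0.0, 0.0]
wrist_force: [0.2, 0.0, -1.9]
opening: 0.651
finger_force: 25.0
```

Request:
send_rows --commands '[0,0,-0.0008,0,0,0,0.5,0,0,0,0,0,0,0.5,0,0,0,0,0,0,0.5]'

```text
clock: 17.35
ee_pos: [0.4693, 0.0069, 0.0524]
eef_rot: [1.0, 0.001, 0.0, 0.0]
wrist_force: [-0.4, -1.8, 3.4]
opening: 0.649
finger_force: 25.0
```

Request:
send_rows --commands '[0,0,-0.0006,0,0,0,0.5,0,0,0,0,0,0,0.5,0,0,0,0,0,0,0.5]'

```text
clock: 17.6
ee_pos: [0.4696, 0.0069, 0.0524]
eef_rot: [1.0, 0.001, 0.0, 0.0]
wrist_force: [-2.3, -1.3, 12.3]
opening: 0.653
finger_force: 24.9
```

Seated. Release and take a checking view.

Request:
send_rows --commands '[0,0,0.0012,0,0,0,0.75,0,0,0,0,0,0,0.9,0,0,0,0,0,0,1,0,0,0,0,0,0,1,0,0,0.01,0,0,0,1]'

```text
clock: 18.02
ee_pos: [0.4676, 0.0069, 0.0617]
eef_rot: [1.0, 0.001, -0.002, -0.0]
wrist_force: [0.2, -1.2, 0.0]
opening: 0.992
finger_force: 0.0
```

Request:
send_rows --commands '[0,0,0.03,0,0,0,1,0,0,0.035,0,0,0,1,0,0,0.035,0,0,0,1,0.01,0,0.035,0,0,0,1,0.015,0,0.035,0,0,0,1]'

```text
clock: 18.43
ee_pos: [0.4927, 0.007, 0.2351]
eef_rot: [1.0, 0.002, -0.0, 0.0]
wrist_force: [1.6, 0.0, -0.1]
opening: 1.004
finger_force: 0.0
```

Request:
send_rows --commands '[0.015,0,0.035,0,0,0,1,0.015,0,0.035,0,0,0,1,0,0,0,0,0,0,1,0,0,0,0,0,0,1,0,0,0,0,0,0,1]'

```text
clock: 18.85
ee_pos: [0.5232, 0.007, 0.3024]
eef_rot: [1.0, 0.001, -0.001, 0.0]
wrist_force: [-0.5, 0.9, -0.1]
opening: 1.001
finger_force: 0.0
```

```bash
python3 snap.py w8; python3 - <<'E'
from fit import *
fit("egg",(.4731,-.2506,.019,0),["w8"],False)
fit("straw",(.4678,.0065,.019,0),["w8"],False)
fit("spoon",(.4583,.1284,.016,-.19),["w8"],False)
i,m=pickle.load(open("pics/w8.pkl","rb"));im=cv2.imread("pics/w8.png")
for n,p in (("small",(.4731,-.2506,.016,0)),("large",(.4678,.0048,.016,0)),("egg",(.4731,-.2506,.019,0)),("straw",(.4678,.0065,.019,0)),("spoon",(.4583,.1284,.016,-.194)),("box",(.64,.1311,.016,.147))):
    for q in pts(n,p): cv2.polylines(im,[np.round(cv2.convexHull(proj(i,q).astype(np.float32))*16).astype(int)],True,(0,0,255),1,shift=4)
cv2.imwrite("pics/w8o.png",cv2.resize(im[:320],None,fx=1.25,fy=1.25))
E
```

```text
18.85 [0.52318844 0.00696202 0.3023588 ] 0.030288829321663213 [-0.53822251  0.93250044 -0.05342518] 0.0 1.0005216856162475
egg [ 0.4742 -0.25    0.019 ] yaw deg -0.4 1-IoU 0.242
straw [0.4735 0.0056 0.019 ] yaw deg -2.0 1-IoU 0.302
spoon [0.4582 0.128  0.016 ] yaw deg -11.2 1-IoU 0.152
```

View pics/w8o.png

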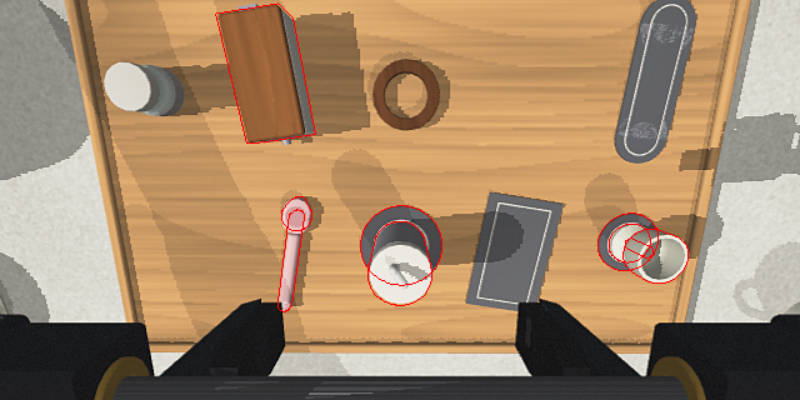

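Overlays match: egg cup, straw cup, spoon (drawn at pixel 290,255) and box. Gripping the spoon at its middle would bring the gripper body against the straw cup, so I'll grip 34 mm back along the handle, which leaves about 9 mm.

Request:
send_rows --commands '[-0.0163,0.0213,-0.022,0,0,-2.2,1,-0.0163,0.0213,-0.022,0,0,-2.2,0.8,-0.0163,0.0213,-0.022,0,0,-2.2,0.5,-0.0163,0.0213,-0.022,0,0,-2.2,0.5,-0.0163,0.0213,-0.022,0,0,-2.3,0.5]' --newtons 20

```text
clock: 19.32
ee_pos: [0.4399, 0.1136, 0.1907]
eef_rot: [0.995, -0.096, -0.001, 0.0]
wrist_force: [0.4, 0.3, 0.7]
opening: 0.721
finger_force: 0.0
```

Request:
send_rows --commands '[-0.0165,0.0215,-0.022,0,0,0,0.5,0,0,0,0,0,0,0.5,0,0,0,0,0,0,0.5,0,0,0,0,0,0,0.5,0,0,0,0,0,0,0.5]'

```text
clock: 19.73
ee_pos: [0.4268, 0.134, 0.1711]
eef_rot: [0.995, -0.096, 0.0, 0.0]
wrist_force: [0.9, 0.2, -0.4]
opening: 0.502
finger_force: 0.0
```

```bash
python3 snap.py w9; python3 - <<'E'
from fit import *
i,m=pickle.load(open("pics/w9.pkl","rb"))
a=R.from_quat(m["eef_rot"]).apply([1,0,0]);print("tool x yaw",np.degrees(np.arctan2(a[1],a[0])),a[2])
p=fit("spoon",(.4583,.1284,.016,-.194),["w9"],False)
q=np.array([.4583,.1284]);t=np.radians(-11.1);g=q-.034*np.array([np.cos(t),np.sin(t)]);print("target",g,"go",g-m["ee_pos"][:2],-.0105-m["ee_pos"][2])
E
```

```text
19.7333 [0.4268415  0.13398936 0.17110127] 0.007710355548917936 [ 0.93045817  0.23397043 -0.4395512 ] 0.0 0.5018440901842945
tool x yaw -11.053528161827288 0.0007612908831948996
spoon [0.4586 0.1284 0.016 ] yaw deg -11.5 1-IoU 0.103
target [0.42493605 0.13494575] go [-0.00190545  0.00095638] -0.1816012734685723
```

Request:
send_rows --commands '[-0.0015,0.001,-0.035,0,0,0,0.5,0,0,-0.035,0,0,0,0.5,0,0,-0.035,0,0,0,0.5,0,0,-0.03,0,0,0,0.5,0,0,0,0,0,0,0.5]'

```text
clock: 20.2
ee_pos: [0.4218, 0.134, 0.0319]
eef_rot: [0.995, -0.096, -0.003, 0.002]
wrist_force: [-0.3, -0.1, 0.2]
opening: 0.5
finger_force: 0.0
```

Request:
send_rows --commands '[0,0,-0.02,0,0,0,0.5,0,0,-0.012,0,0,0,0.5,0,0,-0.006,0,0,0,0.5,0,0,0,0,0,0,0.5,0,0,0,0,0,0,0.5]'

```text
clock: 20.62
ee_pos: [0.4255, 0.1359, -0.0011]
eef_rot: [0.995, -0.096, 0.001, -0.0]
wrist_force: [0.6, -0.4, 0.5]
opening: 0.498
finger_force: 0.0
```

Request:
send_rows --commands '[0,0,-0.003,0,0,0,0.5,0,0,-0.003,0,0,0,0.5,0,0,0,0,0,0,0.5,0,0,0,0,0,0,0.5]'

```text
clock: 20.95
ee_pos: [0.4246, 0.1359, -0.0081]
eef_rot: [0.995, -0.096, 0.0, 0.0]
wrist_force: [-0.3, -0.1, -0.5]
opening: 0.499
finger_force: 0.0
```

Request:
send_rows --commands '[0,-0.001,-0.0025,0,0,0,0.5,0,0,0,0,0,0,0.5,0,0,0,0,0,0,0.5]'

```text
clock: 21.2
ee_pos: [0.4244, 0.1348, -0.0109]
eef_rot: [0.995, -0.095, -0.0, 0.0]
wrist_force: [-1.0, 0.9, 0.6]
opening: 0.499
finger_force: 0.0
```

Request:
send_rows --commands '[0,0,0,0,0,0,0.25,0,0,0,0,0,0,0.1,0,0,0,0,0,0,0.05,0,0,0,0,0,0,0.05,0,0,0,0,0,0,0.05]'

```text
clock: 21.62
ee_pos: [0.4245, 0.135, -0.0108]
eef_rot: [0.995, -0.095, 0.0, -0.0]
wrist_force: [-0.1, 0.1, -0.3]
opening: 0.152
finger_force: 20.0
```

Request:
send_rows --commands '[0,0,0,0,0,0,0.05,0,0,0,0,0,0,0.05,0,0,0,0,0,0,0.05]'

```text
clock: 21.87
ee_pos: [0.4245, 0.135, -0.0108]
eef_rot: [0.995, -0.095, 0.0, -0.0]
wrist_force: [-0.5, -0.3, 0.8]
opening: 0.156
finger_force: 20.0
```

Spoon gripped, and 13.6 mm across matches the handle. Lift high over the straw cup and carry to the oblong pad.

Request:
send_rows --commands '[0,0,0.01,0,0,0,0.05,0,0,0.03,0,0,0,0.05,0,0,0.04,0,0,0,0.05,0,0,0.04,0,0,0,0.05,0,0,0.04,0,0,0,0.05]'

```text
clock: 22.28
ee_pos: [0.4235, 0.1348, 0.1514]
eef_rot: [0.995, -0.095, -0.001, 0.0]
wrist_force: [2.0, -0.1, -0.1]
opening: 0.156
finger_force: 20.0
```

Request:
send_rows --commands '[0.0152,-0.03,0.01,0,0,0.5,0.05,0.0152,-0.032,0,0,0,0.5,0.05,0.0152,-0.032,0,0,0,0.5,0.05,0.0152,-0.032,0,0,0,0.5,0.05,0.0152,-0.032,0,0,0,0.5,0.05]'

```text
clock: 22.7
ee_pos: [0.5007, -0.0248, 0.1602]
eef_rot: [0.997, -0.073, 0.0, 0.0]
wrist_force: [1.2, 0.3, -0.2]
opening: 0.155
finger_force: 20.0
```

Request:
send_rows --commands '[0.0152,-0.032,0,0,0,0.5,0.05,0.0152,-0.032,0,0,0,0.5,0.05,0.0152,-0.032,0,0,0,0.5,0.05,0.0152,-0.032,0,0,0,0.5,0.05,0.0152,-0.032,0,0,0,0.5,0.05]'

```text
clock: 23.12
ee_pos: [0.5765, -0.1847, 0.1599]
eef_rot: [0.999, -0.052, -0.0, -0.0]
wrist_force: [1.0, 0.5, -0.2]
opening: 0.155
finger_force: 20.0
```

Request:
send_rows --commands '[0.0152,-0.032,0,0,0,0.5,0.05,0.0148,-0.0337,0,0,0,0.5,0.05,0,0,0,0,0,0,0.05,0,0,0,0,0,0,0.05,0,0,0,0,0,0,0.05]'

```text
clock: 23.53
ee_pos: [0.606, -0.2478, 0.1594]
eef_rot: [0.999, -0.043, -0.0, -0.001]
wrist_force: [-0.2, 1.3, -0.1]
opening: 0.157
finger_force: 20.0
```

Request:
send_rows --commands '[0,0,-0.03,0,0,0,0.05,0,0,-0.03,0,0,0,0.05,0,0,-0.03,0,0,0,0.05,0,0,-0.02,0,0,0,0.05,0,0,0,0,0,0,0.05]'

```text
clock: 23.95
ee_pos: [0.6028, -0.2456, 0.0452]
eef_rot: [0.999, -0.042, -0.004, -0.002]
wrist_force: [-0.3, 0.5, -0.9]
opening: 0.152
finger_force: 20.0
```

Request:
send_rows --commands '[0,0,0,0,0,0,0.05,0,0,0,0,0,0,0.05]'

```text
clock: 24.12
ee_pos: [0.6077, -0.248, 0.0511]
eef_rot: [0.999, -0.043, 0.001, 0.0]
wrist_force: [0.6, 0.5, -0.8]
opening: 0.157
finger_force: 20.0
```

```bash
python3 snap.py w10; python3 - <<'E'
from fit import *
i,m=pickle.load(open("pics/w10.pkl","rb"))
a=R.from_quat(m["eef_rot"]).apply([1,0,0]);y=np.arctan2(a[1],a[0]);e=m["ee_pos"];print("yaw",np.degrees(y),a[2])
q0=np.array([.4583,.1284])-[.4245,.135];t0=np.radians(-11.0)
s=R.from_euler("z",y-t0).apply([*q0,0]); z=e[2]+.0108+.016
print("expected spoon",e+s,z)
p=fit("spoon",(e[0]+s[0],e[1]+s[1],z,y),["w10"],True);p=fit("spoon",(e[0]+s[0],e[1]+s[1],z,y),["w10"],False)
fit("obl",(.6405,-.2517,.016,-.089),["w10"],False)
im=cv2.imread("pics/w10.png")
for n,pp in (("spoon",(e[0]+s[0],e[1]+s[1],z,y)),("obl",(.6405,-.2517,.016,-.089))):
    for q in pts(n,pp): cv2.polylines(im,[np.round(cv2.convexHull(proj(i,q).astype(np.float32))*16).astype(int)],True,(0,0,255),1,shift=4)
cv2.imwrite("pics/w10o.png",cv2.resize(im[:280,180:460],None,fx=2,fy=2))
E
```

```text
24.1167 [ 0.60768818 -0.24797307  0.0511248 ] 0.0061859229431771275 [ 0.63398405  0.53244808 -0.82452088] 19.999243319034576 0.15737561554422147
yaw -4.889602610425445 0.002227475185034416
expected spoon [ 0.64199868 -0.25093775  0.0511248 ] 0.07792480136118227
spoon [ 0.6431 -0.2512  0.0716] yaw deg -4.7 1-IoU 0.136
spoon [ 0.6417 -0.2511  0.0779] yaw deg -4.7 1-IoU 0.151
obl [ 0.5986 -0.2853  0.016 ] yaw deg -4.1 1-IoU 0.334
```

View pics/w10o.png

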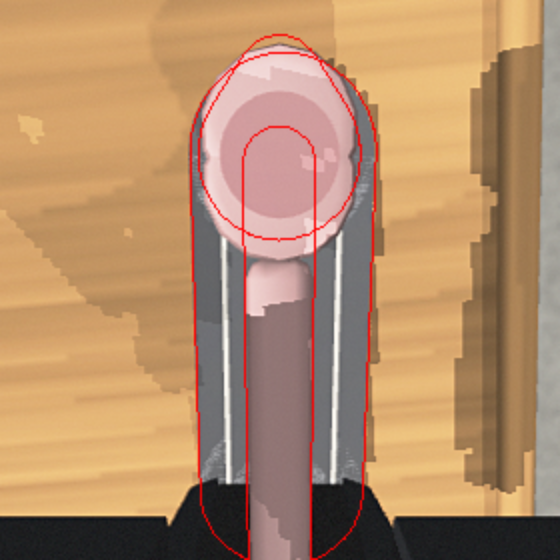

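The spoon lies over the pad, well aligned, with the bowl drooping slightly. Lower it with force checks.

Request:
send_rows --commands '[-0.0015,-0.0007,-0.02,0,0,0,0.05,0,0,-0.02,0,0,0,0.05,0,0,-0.01,0,0,0,0.05,0,0,0,0,0,0,0.05,0,0,0,0,0,0,0.05]'

```text
clock: 24.58
ee_pos: [0.6056, -0.2494, 0.0001]
eef_rot: [0.999, -0.043, 0.0, 0.0]
wrist_force: [0.3, 0.6, 0.7]
opening: 0.153
finger_force: 20.0
```

Request:
send_rows --commands '[0,0,-0.003,0,0,0,0.05,0,0,0,0,0,0,0.05,0,0,0,0,0,0,0.05]'

```text
clock: 24.83
ee_pos: [0.6056, -0.2497, -0.0029]
eef_rot: [0.999, -0.043, 0.001, 0.0]
wrist_force: [0.0, 0.1, -1.0]
opening: 0.154
finger_force: 20.0
```

Request:
send_rows --commands '[0,0,-0.002,0,0,0,0.05,0,0,0,0,0,0,0.05,0,0,0,0,0,0,0.05]'

```text
clock: 25.08
ee_pos: [0.605, -0.2495, -0.0057]
eef_rot: [0.999, -0.043, -0.0, 0.0]
wrist_force: [0.4, 0.3, -0.5]
opening: 0.156
finger_force: 20.0
```

Request:
send_rows --commands '[0,0,-0.002,0,0,0,0.05,0,0,0,0,0,0,0.05,0,0,0,0,0,0,0.05]'

```text
clock: 25.33
ee_pos: [0.6053, -0.2496, -0.0076]
eef_rot: [0.999, -0.043, 0.0, 0.0]
wrist_force: [1.2, -0.6, 0.2]
opening: 0.152
finger_force: 20.0
```

Request:
send_rows --commands '[0.0008,0.0008,-0.0008,0,0,0,0.05,0,0,0,0,0,0,0.05,0,0,0,0,0,0,0.05]'

```text
clock: 25.58
ee_pos: [0.6053, -0.2496, -0.0077]
eef_rot: [0.999, -0.044, -0.001, 0.001]
wrist_force: [-4.7, -0.3, 8.7]
opening: 0.158
finger_force: 20.0
```

Request:
send_rows --commands '[0,0,-0.0006,0,0,0,0.05,0,0,0,0,0,0,0.05,0,0,0,0,0,0,0.05]'

```text
clock: 25.83
ee_pos: [0.6053, -0.2496, -0.0077]
eef_rot: [0.999, -0.044, -0.001, 0.001]
wrist_force: [-6.1, 0.2, 14.5]
opening: 0.155
finger_force: 20.0
```

Request:
send_rows --commands '[0,0,0.0012,0,0,0,0.2,0,0,0,0,0,0,0.3,0,0,0,0,0,0,0.4,0,0,0,0,0,0,0.4,0,0,0.008,0,0,0,0.4]'

```text
clock: 26.25
ee_pos: [0.6044, -0.2481, -0.0015]
eef_rot: [0.999, -0.043, -0.001, -0.001]
wrist_force: [0.0, -0.1, 0.1]
opening: 0.399
finger_force: 0.0
```

Request:
send_rows --commands '[0,0,0.025,0,0,0,0.4,0,0,0.04,0,0,0,0.5,0,0,0.04,0,0,0,0.7,0,0,0.04,0,0,0,1,0,0,0.04,0,0,0,1]'

```text
clock: 26.67
ee_pos: [0.6055, -0.2484, 0.1874]
eef_rot: [0.999, -0.043, 0.0, -0.0]
wrist_force: [0.2, -0.6, 0.9]
opening: 0.676
finger_force: 0.0
```

Request:
send_rows --commands '[-0.01,0.03,0.025,0,0,3,1,-0.01,0.03,0.025,0,0,3,1,-0.01,0.03,0.025,0,0,3,1,-0.01,0.03,0.025,0,0,3,1,-0.01,0.03,0.025,0,0,1.3,1]'

```text
clock: 27.08
ee_pos: [0.5548, -0.0971, 0.3116]
eef_rot: [0.997, 0.074, 0.0, 0.0]
wrist_force: [1.4, -0.5, 0.2]
opening: 1.0
finger_force: 0.0
```

Request:
send_rows --commands '[0,0.035,0,0,0,0,1,0,0.035,0,0,0,0,1,0,0,0,0,0,0,1,0,0,0,0,0,0,1,0,0,0,0,0,0,1]'

```text
clock: 27.5
ee_pos: [0.5557, -0.0294, 0.3101]
eef_rot: [0.997, 0.073, -0.0, 0.0]
wrist_force: [-0.7, -0.2, -0.5]
opening: 0.997
finger_force: 0.0
```

```bash
python3 snap.py w11; python3 - <<'E'
from fit import *
i,m=pickle.load(open("pics/w11.pkl","rb"))
a=R.from_quat(m["eef_rot"]).apply([1,0,0]);print("yaw",np.degrees(np.arctan2(a[1],a[0])))
fit("spoon",(.6405,-.2517,.019,-.089),["w11"],False)
fit("box",(.64,.1311,.016,.147),["w11"],False)
fit("rect",(.4576,-.1218,.016,-.155),["w11"],False)
fit("jar",(.6298,.246,.016,0),["w11"],False)
E
```

```text
27.5 [ 0.5556919  -0.02944288  0.31014268] 0.020784785446224984 [-0.65920106 -0.22453454 -0.46743636] 0.0 0.9972337669873447
yaw 8.330167346589874
spoon [ 0.6388 -0.2531  0.019 ] yaw deg -4.9 1-IoU 0.127
box [0.641  0.1301 0.016 ] yaw deg 8.5 1-IoU 0.062
rect [ 0.4578 -0.1218  0.016 ] yaw deg -9.1 1-IoU 0.017
jar [0.6299 0.2454 0.016 ] yaw deg 4.2 1-IoU 0.13
```

The spoon is within 2 mm of the pad's middle. Now the box.

Request:
send_rows --commands '[0.0121,0.0229,-0.0271,0,0,0,1,0.0121,0.0229,-0.0271,0,0,0,1,0.0121,0.0229,-0.0271,0,0,0,1,0.0121,0.0229,-0.0271,0,0,0,1,0.0121,0.0229,-0.0271,0,0,0,1]' --newtons 35

```text
clock: 27.97
ee_pos: [0.6171, 0.0845, 0.1728]
eef_rot: [0.997, 0.071, -0.0, 0.001]
wrist_force: [-0.1, 0.4, 0.7]
opening: 1.001
finger_force: 0.0
```

Request:
send_rows --commands '[0.0121,0.0229,-0.0271,0,0,0,1,0.0121,0.0229,-0.0271,0,0,0,1,0,0,0,0,0,0,1,0,0,0,0,0,0,1,0,0,0,0,0,0,1]'

```text
clock: 28.38
ee_pos: [0.6411, 0.1294, 0.1205]
eef_rot: [0.997, 0.072, -0.0, 0.001]
wrist_force: [-0.2, 1.0, 0.3]
opening: 0.999
finger_force: 0.0
```

Request:
send_rows --commands '[0,0,-0.03,0,0,0,1,0,0,-0.025,0,0,0,1,0,0,-0.015,0,0,0,1,0,0,0,0,0,0,1,0,0,0,0,0,0,1]'

```text
clock: 28.8
ee_pos: [0.6409, 0.1304, 0.0511]
eef_rot: [0.997, 0.072, 0.0, 0.0]
wrist_force: [0.2, -0.1, -0.3]
opening: 1.001
finger_force: 0.0
```

Request:
send_rows --commands '[0,0,-0.02,0,0,0,1,0,0,-0.015,0,0,0,1,0,0,-0.01,0,0,0,1,0,0,0,0,0,0,1,0,0,0,0,0,0,1]'

```text
clock: 29.22
ee_pos: [0.6404, 0.1316, 0.0054]
eef_rot: [0.997, 0.073, -0.0, 0.0]
wrist_force: [0.7, 0.9, -0.3]
opening: 1.003
finger_force: 0.0
```

Request:
send_rows --commands '[0,0,0,0,0,0,0.8,0,0,0,0,0,0,0.65,0,0,0,0,0,0,0.5,0,0,0,0,0,0,0.5,0,0,0,0,0,0,0.5]'

```text
clock: 29.63
ee_pos: [0.6407, 0.1317, 0.0057]
eef_rot: [0.997, 0.073, 0.0, -0.0]
wrist_force: [0.6, -0.3, 0.2]
opening: 0.648
finger_force: 0.0
```

Request:
send_rows --commands '[0,0,0,0,0,0,0.5,0,0,0,0,0,0,0.5,0,0,0,0,0,0,0.5,0,0,0,0,0,0,0.5]'

```text
clock: 29.97
ee_pos: [0.6407, 0.1317, 0.0056]
eef_rot: [0.997, 0.073, 0.0, -0.0]
wrist_force: [-1.8, -0.4, 3.0]
opening: 0.622
finger_force: 35.0
```

Request:
send_rows --commands '[0,0,0.01,0,0,0,0.5,0,0,0.02,0,0,0,0.5,0,0,0.03,0,0,0,0.5,0,0,0.03,0,0,0,0.5,0,0,0.03,0,0,0,0.5]'

```text
clock: 30.38
ee_pos: [0.6397, 0.1315, 0.1265]
eef_rot: [0.997, 0.073, -0.001, 0.0]
wrist_force: [0.3, 0.6, -1.9]
opening: 0.622
finger_force: 35.0
```

Request:
send_rows --commands '[0,0,0.03,0,0,0,0.5,0,0,0,0,0,0,0.5,0,0,0,0,0,0,0.5]'

```text
clock: 30.63
ee_pos: [0.6414, 0.1319, 0.1572]
eef_rot: [0.997, 0.073, 0.002, -0.0]
wrist_force: [-0.4, -0.4, -2.7]
opening: 0.618
finger_force: 35.0
```

```bash
python3 snap.py w12; python3 - <<'E'
from fit import *
i,m=pickle.load(open("pics/w12.pkl","rb"))
a=R.from_quat(m["eef_rot"]).apply([1,0,0]);y=np.arctan2(a[1],a[0]);print("yaw",np.degrees(y),m["eef_rot"].round(4))
e=m["ee_pos"];fit("box",(e[0],e[1],e[2]-.0054+.016,y),["w12"],False)
E
```

```text
30.6333 [0.64138258 0.13193689 0.15724845] 0.04580049441343417 [-0.37005171 -0.3782912  -2.70931996] 34.99985173344612 0.6176683121809359
yaw 8.341236013502835 [ 9.974e-01  7.270e-02  1.600e-03 -2.000e-04]
box [0.6411 0.1306 0.1678] yaw deg 9.4 1-IoU 0.189
```

Box held level, 54.5 mm across. Carry it to the rectangular pad, keeping high over the straw cup.

Request:
send_rows --commands '[-0.0204,-0.0282,0,0,0,-1.93,0.5,-0.0204,-0.0282,0,0,0,-1.93,0.5,-0.0204,-0.0282,0,0,0,-1.93,0.5,-0.0204,-0.0282,0,0,0,-1.93,0.5,-0.0204,-0.0282,0,0,0,-1.93,0.5]'

```text
clock: 31.1
ee_pos: [0.5356, -0.0108, 0.1533]
eef_rot: [1.0, -0.012, -0.002, 0.0]
wrist_force: [1.4, -0.8, -2.4]
opening: 0.621
finger_force: 35.0
```

Request:
send_rows --commands '[-0.0204,-0.0282,0,0,0,-1.93,0.5,-0.0204,-0.0282,0,0,0,-1.93,0.5,-0.0204,-0.0282,0,0,0,-1.93,0.5,-0.0204,-0.0295,0,0,0,-1.93,0.5,0,0,0,0,0,0,0.5]'

```text
clock: 31.52
ee_pos: [0.4504, -0.13, 0.1531]
eef_rot: [0.996, -0.084, -0.004, 0.002]
wrist_force: [-1.2, -0.8, -2.6]
opening: 0.619
finger_force: 35.0
```

Request:
send_rows --commands '[0,0,-0.03,0,0,0,0.5,0,0,-0.03,0,0,0,0.5,0,0,-0.02,0,0,0,0.5,0,0,0,0,0,0,0.5,0,0,0,0,0,0,0.5]'

```text
clock: 31.93
ee_pos: [0.4552, -0.1228, 0.074]
eef_rot: [0.997, -0.078, -0.002, -0.001]
wrist_force: [-0.1, -0.0, -2.2]
opening: 0.62
finger_force: 35.0
```

Request:
send_rows --commands '[0,0,0,0,0,0,0.5,0,0,0,0,0,0,0.5]'

```text
clock: 32.1
ee_pos: [0.4579, -0.1235, 0.0764]
eef_rot: [0.997, -0.079, 0.001, 0.0]
wrist_force: [-0.8, 0.8, -1.6]
opening: 0.623
finger_force: 35.0
```

```bash
python3 snap.py w13; python3 - <<'E'
from fit import *
i,m=pickle.load(open("pics/w13.pkl","rb"))
a=R.from_quat(m["eef_rot"]).apply([1,0,0]);y=np.arctan2(a[1],a[0]);print("yaw",np.degrees(y),m["eef_rot"].round(4))
e=m["ee_pos"];fit("box",(e[0],e[1],e[2]-.0056+.016,y),["w13"],False)
E
```

```text
32.1 [ 0.45785929 -0.12349673  0.07636825] 0.003987744869336644 [-0.785341    0.80983456 -1.58688944] 34.99982186593115 0.6226459512989246
yaw -9.018200679125155 [ 9.969e-01 -7.860e-02  9.000e-04  1.000e-04]
box [ 0.4783 -0.1279  0.0868] yaw deg -9.0 1-IoU 0.145
```

Request:
send_rows --commands '[0,0,-0.012,0,0,0,0.5,0,0,-0.012,0,0,0,0.5,0,0,-0.012,0,0,0,0.5,0,0,-0.008,0,0,0,0.5,0,0,0,0,0,0,0.5]'

```text
clock: 32.57
ee_pos: [0.4564, -0.1234, 0.0307]
eef_rot: [0.997, -0.079, -0.001, -0.0]
wrist_force: [-0.4, 0.1, -2.1]
opening: 0.621
finger_force: 35.0
```

Request:
send_rows --commands '[0,0,-0.008,0,0,0,0.5,0,0,-0.008,0,0,0,0.5,0,0,-0.004,0,0,0,0.5,0,0,0,0,0,0,0.5,0,0,0,0,0,0,0.5]'

```text
clock: 32.98
ee_pos: [0.4568, -0.1234, 0.0112]
eef_rot: [0.997, -0.079, -0.0, -0.0]
wrist_force: [0.4, -0.2, -2.6]
opening: 0.62
finger_force: 35.0
```

Request:
send_rows --commands '[0,0,-0.0015,0,0,0,0.5,0,0,0,0,0,0,0.5,0,0,0,0,0,0,0.5]'

```text
clock: 33.23
ee_pos: [0.4571, -0.1235, 0.01]
eef_rot: [0.997, -0.079, 0.0, 0.0]
wrist_force: [-0.8, -0.1, -2.0]
opening: 0.623
finger_force: 35.0
```

Request:
send_rows --commands '[0,0,-0.001,0,0,0,0.5,0,0,0,0,0,0,0.5,0,0,0,0,0,0,0.5]'

```text
clock: 33.48
ee_pos: [0.4569, -0.1235, 0.0088]
eef_rot: [0.997, -0.079, -0.0, 0.0]
wrist_force: [-0.7, 1.0, -2.2]
opening: 0.621
finger_force: 35.0
```

Request:
send_rows --commands '[0,0,-0.0008,0,0,0,0.5,0,0,0,0,0,0,0.5,0,0,0,0,0,0,0.5]'

```text
clock: 33.73
ee_pos: [0.457, -0.1235, 0.0085]
eef_rot: [0.997, -0.079, 0.0, 0.0]
wrist_force: [-2.2, 0.5, 5.3]
opening: 0.616
finger_force: 35.0
```

Seated. Release and retreat, then check every placement by fitting.

Request:
send_rows --commands '[0,0,0.0006,0,0,0,0.7,0,0,0,0,0,0,0.8,0,0,0,0,0,0,0.85,0,0,0,0,0,0,0.85,0,0,0.008,0,0,0,0.85]'

```text
clock: 34.15
ee_pos: [0.456, -0.1232, 0.0159]
eef_rot: [0.997, -0.079, -0.001, -0.0]
wrist_force: [-0.6, -0.1, 0.2]
opening: 0.852
finger_force: 0.0
```

Request:
send_rows --commands '[0,0,0.02,0,0,0,0.85,0,0,0.025,0,0,0,0.85,0,0,0.03,0,0,0,0.85,0,0,0.04,0,0,0,0.85,0,0,0.04,0,0,0,0.85]'

```text
clock: 34.57
ee_pos: [0.456, -0.123, 0.1733]
eef_rot: [0.997, -0.078, -0.001, -0.0]
wrist_force: [1.7, -1.3, -0.1]
opening: 0.853
finger_force: 0.0
```

Request:
send_rows --commands '[0.015,0,0.035,0,0,3,0.85,0.015,0,0.035,0,0,3,0.85,0.015,0,0.035,0,0,3,0.85,0.015,0,0.035,0,0,0,0.85,0.015,0,0.035,0,0,0,0.85]'

```text
clock: 34.98
ee_pos: [0.5318, -0.1233, 0.3492]
eef_rot: [1.0, 0.0, 0.0, 0.0]
wrist_force: [1.9, 0.3, 0.4]
opening: 0.853
finger_force: 0.0
```

Request:
send_rows --commands '[0,0,0,0,0,0,0.85,0,0,0,0,0,0,0.85,0,0,0,0,0,0,0.85,0,0,0,0,0,0,0.85]'

```text
clock: 35.32
ee_pos: [0.5305, -0.1235, 0.3453]
eef_rot: [1.0, -0.0, -0.001, -0.0]
wrist_force: [-0.3, -0.7, -0.3]
opening: 0.851
finger_force: 0.0
```

```bash
python3 snap.py w14; python3 - <<'E'
from fit import *
P={"box":(.4577,-.1235,.019,-.157),"egg":(.4731,-.2506,.019,0),"straw":(.4678,.0065,.019,0),"spoon":(.6395,-.2525,.019,-.086),"jar":(.6298,.246,.016,0)}
i,m=pickle.load(open("pics/w14.pkl","rb"))
for n,p in P.items():
    try: fit(n,p,["w14"],False)
    except Exception as ex: print(n,ex)
# fraction of mask inside predicted silhouettes (upright check)
k=mask(cv2.imread("pics/w14.png"),"box")
for n,p in P.items():
    r=np.zeros((400,640),np.uint8)
    for q in pts(n,p): cv2.fillConvexPoly(r,cv2.convexHull(proj(i,q).astype(np.float32)).round().astype(int),1)
    kk=mask(cv2.imread("pics/w14.png"),n); print(n,"filled",kk[r>0].mean().round(3),proj(i,np.array(p[:3]))[0].round())
E
```

```text
35.3167 [ 0.53053514 -0.12348009  0.34531475] 0.002822485067023433 [-0.31396873 -0.73400256 -0.25908401] 0.0 0.851398634776598
box [ 0.4667 -0.1246  0.019 ] yaw deg -15.0 1-IoU 0.274
egg [ 0.475 -0.25   0.019] yaw deg -2.0 1-IoU 0.25
straw [0.472  0.0021 0.019 ] yaw deg 5.2 1-IoU 0.284
spoon [ 0.6393 -0.2532  0.019 ] yaw deg -4.8 1-IoU 0.106
jar [0.6299 0.2512 0.016 ] yaw deg 1.4 1-IoU 0.116
box filled 0.949 [319. 200.]
egg filled 0.965 [402. 190.]
straw filled 0.945 [235. 194.]
spoon filled 0.863 [412.  75.]
jar filled 0.859 [58. 82.]
```

```bash
python3 - <<'E'
from fit import *
def blob(v,f,uv,r=45):
    i,m=pickle.load(open(f"pics/{v}.pkl","rb"));h=cv2.cvtColor(cv2.imread(f"pics/{v}.png"),cv2.COLOR_BGR2HSV).astype(int)
    k=f(h[...,0],h[...,1],h[...,2]).astype(np.uint8);w=np.zeros_like(k);u,y=proj(i,uv)[0].astype(int);w[max(0,y-r):y+r,max(0,u-r):u+r]=1;k*=w
    _,lab,st,c=cv2.connectedComponentsWithStats(k);j=1+np.argmax(st[1:,4]);k=(lab==j).astype(np.uint8)
    ct=max(cv2.findContours(k,0,1)[0],key=cv2.contourArea);return i,ct
lid=lambda H,s,v:(s>142)&(H<15); wh=lambda H,s,v:(s<45)&(v>150)
i,ct=blob("w14",lid,[.4577,-.1235,.073],75);b=cv2.boxPoints(cv2.minAreaRect(ct));X=np.array([onz(i,q,.073) for q in b]);print("lid",X.round(4).tolist(),X.mean(0))
for v in("w8","w14"):
    i,ct=blob(v,wh,[.4678,.0065,.117]);c,r=cv2.minEnclosingCircle(ct);print(v,"straw lid",onz(i,c,.117),r,cv2.contourArea(ct)/(np.pi*r*r))
E
```

```text
lid [[0.4086, -0.0885, 0.073], [0.5159, -0.1059, 0.073], [0.5076, -0.1588, 0.073], [0.3992, -0.1448, 0.073]] [ 0.45780722 -0.12449344  0.073     ]
w8 straw lid [0.4698661  0.00569246 0.117     ] 25.012685775756836 0.9061360152881538
w14 straw lid [0.4692012  0.00495707 0.117     ] 22.957866668701172 0.86301689422118
```

Everything measures within about 3 mm of its pad's middle, so I'm handing in.

```bash
python3 -c "
from workcell import manip
print(manip.hand_in())"
```

```text
the job is handed in; nothing more can be done
None
```

The job is handed in: egg cup, straw cup, spoon and lunch box were set down on their pads in that order, each measuring within about 3 mm of the middle (egg cup least well seen); the first egg-cup grasp closed on its rim because the fingers end about 29 mm short of the reported tool point, and was redone without moving the cup, and the jar and ring were not touched.

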